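# Hang a utensil bin on the counter slat rail

## Task

Hang the loose steel bin on the white slat rail of the counter display, near the middle of the rail: tip the bin so that its upturned rear lip goes into the groove, then swing it down until it hangs level with its back flat against the rail, and let go. The rail has been clamped at a height nobody measured, so feel or look for it, work gently against the display, and leave the jar, cup and mill where they stand.

Things in the scene. Friction and masses are not known exactly. Their poses are not given: they have to be found in the camera images.
- stand: Fixed counter display with a white slat rail on two posts (tops 235 mm up, x -43 to -25, y +-75 to +-95 mm); foot plate 12 mm thick. Origin: on the counter, right under the middle of the rail's front face. x points out of that face (away from the robot within 0.35 rad), y along the rail, z up. The rail's clamped height varies and is NOT in this reading.
- rail_zone (a point): Stand's point x 0, y 0, z 165: on the plane of the rail's front face, halfway up its clamping range, NOT the groove itself. The floor of the groove lies 150 to 180 mm above the counter, unmeasured. The rail is 200 mm long, 24 deep (x -24 to 0); its flat top is 46 mm above the groove floor and can be felt from above. It holds still against pushes up to 120 N.
- rail_back (a point): Stand's point x -24, y 0, z 165: plane of the rail's back. Rail section, z from the groove floor: opening in the front face 0 to 20 mm; upper slat 4 mm thick (x -4 to 0) at z 20 to 46; behind it a cavity x -20 to -4, floor 0, roof 40; plain front face below, down to z -70. End caps close the groove at y +-94, so a lip enters only from the front.
- bin: Loose open steel bin, 0.18 to 0.36 kg, upright on the counter at the start. Origin: centre of its underside; +x points away from its rear lip and, once hung, along the stand's +x. 90 mm deep in x (-45 to 45), 96 wide, sides and front 50 high, walls 3 to 4 mm; back wall (outer face x -45) 64 mm high.
- bin_grip (a point): Middle of the bin's upright wooden grip plate: bin's x 40, y 0, z 78 mm. The plate is 10 mm thick (x 35 to 45), 50 mm wide in y, stands against the inside of the front wall and reaches up to z 94; pinch it across its thickness.
- bin_back (a point): On the bin's outer back face under the neck: bin's x -45, y 0, z 60 mm. When hung it lies at the groove floor, 0 to 3 mm in front of the rail face. The neck (z 60 to 64, 80 mm wide in y) runs back from here to x -56; its underside rests on the groove floor.
- bin_lip (a point): Top of the upturned lip at the end of the neck: bin's x -54, y 0, z 86 mm. Lip: x -56 to -52, z 60 to 86, 80 mm wide. It enters the groove only with the bin's front (+x) raised 25 degrees or more (35 is easy), sliding in and up along its own direction behind the upper slat; then swing the front down and lower the bin. 3 mm play.
- jar: Bystander: amber glass jar with steel lid, 62 mm across, 100 mm tall; origin at the centre of its underside.
- cup: Bystander: blue cup, 68 mm across, 85 mm tall; origin at the centre of its underside.
- mill: Bystander: turned dark wood mill, 56 mm across, 140 mm tall; origin at the centre of its underside.

How it is judged:
By the outcome, as a careful person would: the job done as asked, in the order asked, and still so for the second after the job is handed in, with the robot touching nothing.
It also fails if it takes over 59 s, if anything falls off the work surface, if the arm or the gripper's body presses on something with over 40 N, if the wrist force passes 120 N, or if a joint passes its speed limit or range.

## Robot

A 7-joint arm with a two-finger parallel gripper is mounted at the origin on the work surface. World frame = base frame: x ahead of the robot, y to its left, z up, the work surface at z = 0. Lengths are in m, angles in rad, forces in N, time in s.
With the tool pointing down it reaches from about 0.425 to 0.825 m from the base axis. Payload 3.6 kg.
Tool frame: the origin (TCP) lies midway between the tips of the shut fingers; the grasp point (between the pads) lies 19 mm behind it (manip.pinch_z is the distance from the TCP to the grasp point, in m); y points along the fingers, z is the direction in which the jaws open and shut, and the axes are right-handed (so a half turn about y gives the same grasp; the last joint's range is limited). The gripper opens to 93 mm and grips with 3 to 60 N. Pads are 15 mm wide; open, the fingers measure 128 mm over their backs; the gripper's body (75 mm by 188 mm) begins 65 mm behind the grasp point.
Start: joints at [1.185, 0.615, -0.013, 1.423, 0.008, 1.103, -0.04], TCP at [0.228, -0.609, 0.219] pointing down, gripper open.
Joint ranges: [-3.12, 3.12], [-0.3, 2.06], [-1.34, 1.32], [0.26, 2.42], [-1.36, 4.5], [0.01, 1.98], [-2.84, 2.84]. Speed limits (rad/s): [2.79, 2.79, 3.14, 3.14, 3.14, 3.14, 3.14].

## Interface

Orientations are given as [roll, pitch, yaw] about the fixed x, y, z axes, in that order (R = Rz(yaw) Ry(pitch) Rx(roll)).
In Python, from rig import status, vision, manip gives the robot as it stands.
- The arm moves only by the tool jog_arm, never from a script. Its argument "motion" is a list of rows, each a list of 3 entries, a list of its own where there are three numbers: the opening, from 0 (shut) to 1 (fully open), then the shift along the tool's x, y, z in cm, then the turn about the tool's y in degrees. A call has 1 to 10 rows; each row shifts and turns the commanded pose from where the row before left it, along the tool's axes as they then stand; what a row does not reach is not made up. A row lasts 1/10 s, in which the tool goes at most 50 mm and 8.59 degrees, less where a joint would pass 70% of its speed; a pose out of reach is approached as far as the arm can. A call with a gripper value outside its range is refused whole. The fingers move at their own pace and stop on an object; "force" is the grip in N (left out, the last holds). Time passes only in rows, so rows that do not move let the fingers close. It gives the time, the measured TCP pose, the force and the opening at its end, in the units of the state.
- status.read_state(): the state, without advancing time (a new reading comes with each control period).
- vision.snapshot(name): name is "scene" or "side" or "wrist"; returns a dict with "frame" (384x512x3 uint8, blue, green, red), "fx", "fy", "cx", "cy" (pixels), "extrinsics" (4x4, takes a point from camera to world coordinates). Camera axes: x right, y down, z forward; pixel columns grow to the right and rows downward; lengths in m; the calibration is good to about 2 mm. A picture is of the moment at which its call begins. There is no depth.
- manip.finish_job(): hands the job in, once; it reports no verdict.
The state is a dict: "t": time; "joint_positions": joint angles; "qvel": joint speeds; "tau": joint torques, N m; "position": TCP position; "eef_rot": TCP orientation; "ft_force": force on the tool from outside, world axes, zero at the start; "torque": the same for the moment, N m; "finger_gap": finger opening in m.
Only numpy, scipy, OpenCV 4.12 (cv2) and the standard library are available. Lean on these libraries where they do the work, as an engineer would, in place of code of your own. Each camera call takes 0.05 s, during which the arm holds its last target.

## Working session

There is one attempt and no reset: what is moved stays moved. The work goes in short steps, Python scripts to look and compute and a tool call to move; the robot and the scene stay as the last step left them, time stands still between calls to the robot, and variables do not carry over. Pictures are saved under pics/ and viewed, and the job is handed in when it is done.

Besides the shell and the picture viewer there is one more tool, called in YAML: its name, and indented under it one key for each argument. jog_arm: Moves the arm, as the interface text tells. Its arguments: {"type":"object","properties":{"motion":{"type":"array"},"force":{"type":"number"}},"required":["motion"]}

```bash
ls; mkdir -p pics
python3 - <<'E'
from rig import status, vision, manip
import cv2,numpy as np
for n in ["scene","side","wrist"]:
    s=vision.snapshot(n); cv2.imwrite(f"pics/{n}0.png",s["frame"]); print(n,s["fx"],s["fy"],s["cx"],s["cy"]); print(np.round(s["extrinsics"],3))
print(status.read_state(), manip.pinch_z)
E
```

```text
pics
scene 482.28843646673647 482.28843646673647 249.34858074992877 185.54256467218423
[[ 0.611  0.634 -0.473  1.125]
 [ 0.791 -0.496  0.357 -0.396]
 [-0.008 -0.593 -0.806  1.035]
 [ 0.     0.     0.     1.   ]]
side 399.272179654321 399.272179654321 259.8693810808655 200.8050183518305
[[-0.919 -0.21   0.334  0.273]
 [-0.394  0.524 -0.755  0.689]
 [-0.017 -0.826 -0.564  0.645]
 [ 0.     0.     0.     1.   ]]
wrist 337.03481628574445 337.03481628574445 258.75972638498376 192.46546278211724
[[ 0.35  -0.898 -0.267  0.302]
 [-0.937 -0.336 -0.098 -0.581]
 [-0.002  0.284 -0.959  0.384]
 [ 0.     0.     0.     1.   ]]
{'t': 0.15, 'joint_positions': array([ 1.18550591,  0.61568628, -0.01261496,  1.42448336,  0.00809218,
        1.1034205 , -0.04039229]), 'qvel': array([ 0.00067218, -0.00141333, -0.00011116, -0.00510047,  0.00229703,
       -0.00018575,  0.00046453]), 'tau': array([ 1.37501214e-03, -4.59348214e+01,  2.09329105e-01, -1.65941817e+01,
       -6.11914345e-02,  1.81635038e-02,  1.67448816e-04]), 'position': array([ 0.22804974, -0.6080489 ,  0.21777003]), 'eef_rot': array([-1.57274400e+00, -1.06087498e-05, -2.78273569e+00]), 'ft_force': array([ 0.41255937, -0.59940448, -0.22446788]), 'torque': array([ 0.01353776, -0.01124168, -0.04657789]), 'finger_gap': 0.09288530960831476} 0.0188
```

View pics/scene0.png

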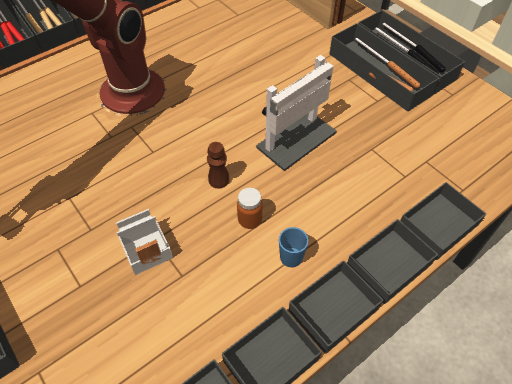

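View pics/side0.png

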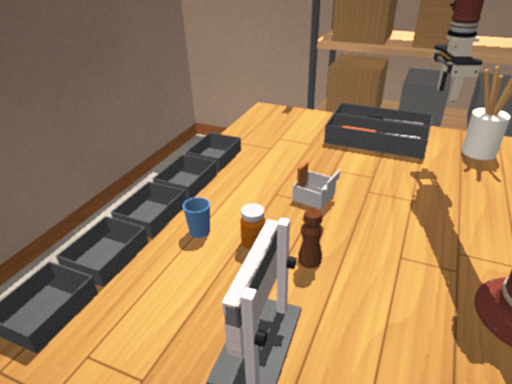

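View pics/wrist0.png

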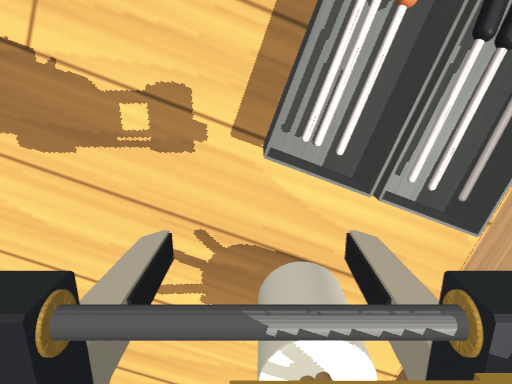

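```bash
cat > h.py <<'E'
import numpy as np,cv2
from rig import status, vision, manip
def crop(n,u0,v0,u1,v1,k,out,s=None):
    s=s or vision.snapshot(n); f=s["frame"][v0:v1,u0:u1]; f=cv2.resize(f,None,fx=k,fy=k,interpolation=cv2.INTER_CUBIC)
    for u in range((u0+9)//10*10,u1,10):
        x=int((u-u0+.5)*k); cv2.line(f,(x,0),(x,6 if u%50 else 14),(0,0,255),1)
        if u%20==0: cv2.putText(f,str(u),(x-10,24),0,.35,(0,0,255),1)
    for v in range((v0+9)//10*10,v1,10):
        y=int((v-v0+.5)*k); cv2.line(f,(0,y),(6,y),(0,0,255),1)
        if v%20==0: cv2.putText(f,str(v),(8,y+4),0,.35,(0,0,255),1)
    cv2.imwrite("pics/"+out,f); return s
def ray(s,u,v):
    E=s["extrinsics"]; d=E[:3,:3]@np.array([(u-s["cx"])/s["fx"],(v-s["cy"])/s["fy"],1]); return E[:3,3],d
def atz(s,u,v,z):
    o,d=ray(s,u,v); return o+d*(z-o[2])/d[2]
def proj(s,P):
    P=np.atleast_2d(P);E=s["extrinsics"]; c=(P-E[:3,3])@E[:3,:3]; return np.c_[c[:,0]/c[:,2]*s["fx"]+s["cx"],c[:,1]/c[:,2]*s["fy"]+s["cy"]]
def tri(obs):
    A=np.zeros((3,3));b=np.zeros(3)
    for s,u,v in obs:
        o,d=ray(s,u,v); d=d/np.linalg.norm(d);M=np.eye(3)-np.outer(d,d);A+=M;b+=M@o
    return np.linalg.solve(A,b)
E
python3 - <<'E'
from h import *
import pickle
a=crop("scene",100,195,190,285,8,"binS.png"); b=crop("scene",240,45,350,175,5,"standS.png",a)
c=crop("side",280,150,350,215,8,"binD.png"); crop("side",200,210,310,384,4,"standD.png",c)
pickle.dump((a,c),open("s0.pkl","wb"))
E
```

```text
(no output)
```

View pics/binS.png

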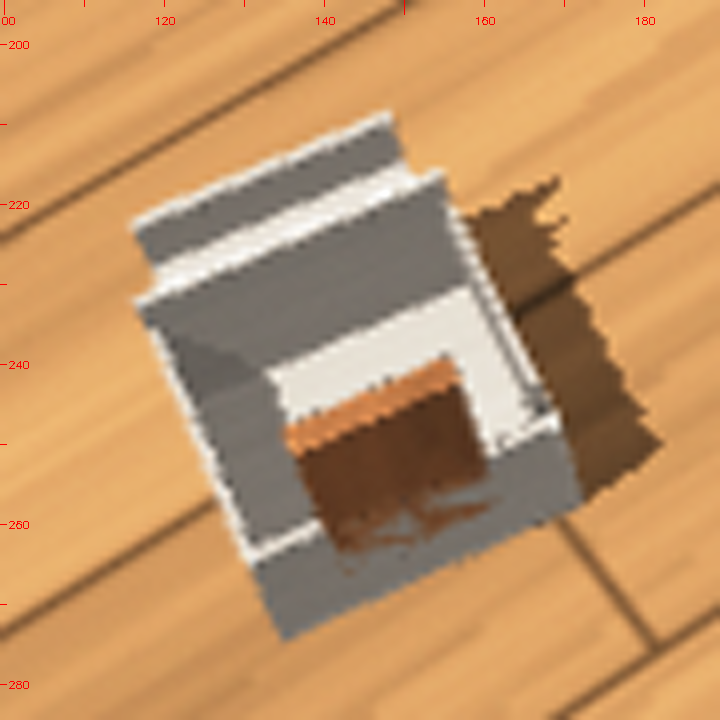

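View pics/standS.png

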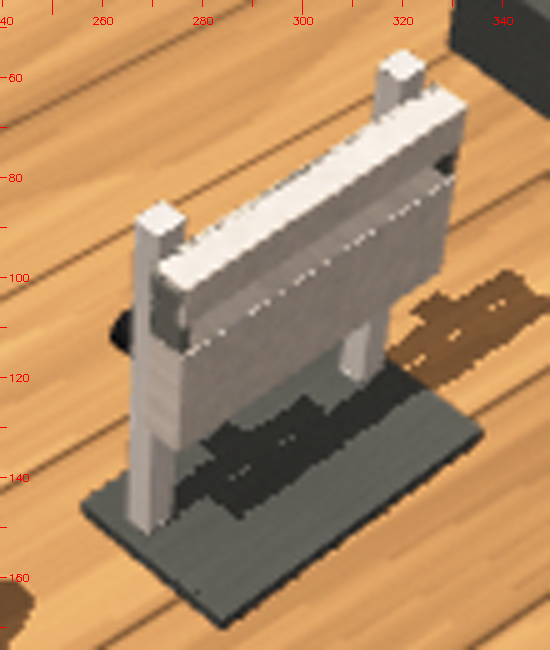

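View pics/binD.png

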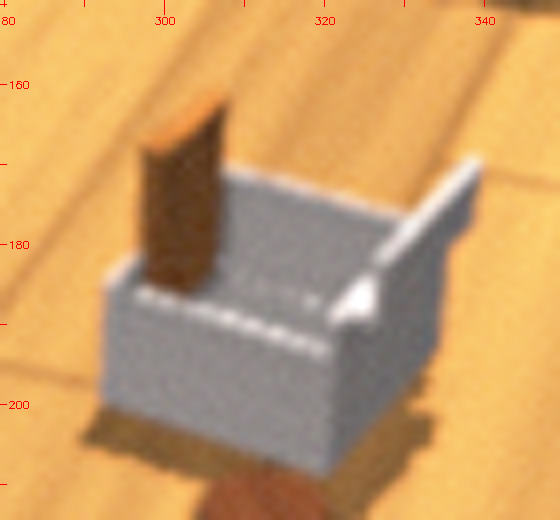

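View pics/standD.png

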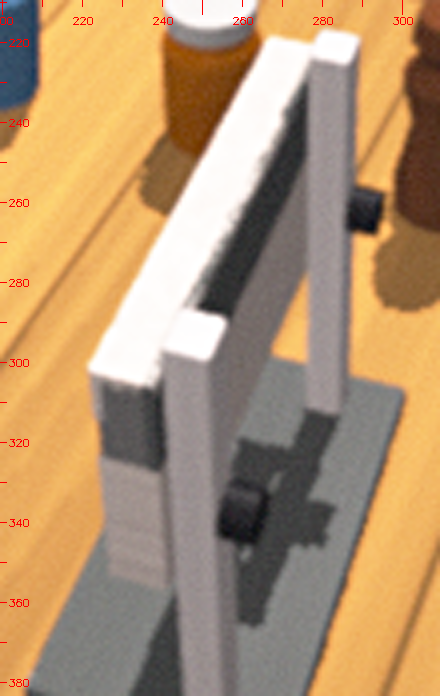

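```bash
cat > fit.py <<'E'
from h import *
import pickle
from scipy.optimize import least_squares
S,D=pickle.load(open("s0.pkl","rb"))
def fit(obs,x0,useh):
    def res(p,full=False):
        r=[]
        for s,P,uv in obs:
            P=np.array([P[0],P[1],P[2]+(p[3] *1000 if useh and len(P)==4 else 0)])/1000
            c,sn=np.cos(p[2]),np.sin(p[2])
            W=[p[0]+c*P[0]-sn*P[1],p[1]+sn*P[0]+c*P[1],P[2]]
            r.append(proj(s,W)[0]-uv)
        return np.ravel(r)
    q=least_squares(res,x0,loss="soft_l1"); print(np.round(q.x,4)); print(np.round(res(q.x).reshape(-1,2),1).tolist()); return q.x
b=[(S,(-54,-40,86),(116.1,222.2)),(S,(-54,40,86),(148.2,208.6)),(S,(-41.5,-48,64),(116.6,232.4)),(S,(-41.5,48,64),(154.5,216.1)),
(S,(45,-48,0),(135.1,274.5)),(S,(45,48,0),(172.3,257)),(S,(45,-48,50),(130.8,264.9)),(S,(45,48,50),(169.3,248)),
(S,(35,-25,94),(135.1,248.2)),(S,(35,25,94),(155.1,238.9)),(S,(45,25,94),(157.2,242.6)),(S,(45,-25,94),(136.7,251.4)),
(D,(45,48,0),(292.4,199.8)),(D,(-45,48,0),(320.5,208.6)),(D,(-54,-40,86),(339.2,169.2)),(D,(45,25,94),(297.6,168.3)),(D,(45,48,50),(292.6,184.9))]
g=atz(S,145,240,0.03); print(g)
fit(b,[g[0],g[1],0],False)
H=1
r=[(S,(0,-100,46,H),(278.5,102.5)),(S,(0,100,46,H),(332.9,65.5)),(S,(-24,-100,46,H),(271.1,97.5)),(S,(-24,100,46,H),(325.9,61.5)),(S,(0,-100,-70,H),(275.9,134.9)),(S,(0,100,-70,H),(327.5,98.5)),
(S,(0,-94,0,H),(276.5,115.1)),(S,(0,94,0,H),(329.5,80.1)),(S,(-25,-95,235),(269.1,91.9)),(S,(-25,-75,235),(276.7,87.9)),(S,(-43,-95,235),(266.5,88.1)),(S,(-43,-75,235),(271.5,85.1)),(S,(-25,75,235),(319.5,60.9)),(S,(-25,95,235),(324.5,57.9)),
(D,(0,100,46,H),(222.5,301.5)),(D,(-24,100,46,H),(238.3,305.8)),(D,(0,-100,46,H),(267,219)),(D,(-25,95,235),(240.8,296.3)),(D,(-43,95,235),(252.8,298.3)),(D,(-43,75,235),(256,289)),(D,(-25,75,235),(244.5,287.5)),
(D,(-25,-75,235),(277.5,224.5)),(D,(-25,-95,235),(279,217.5)),(D,(-43,-95,235),(288.8,219)),(D,(-43,-75,235),(287,225.8)),(D,(0,100,-70,H),(227,354.5))]
g=atz(S,305,120,0.1);print(g)
fit(r,[g[0],g[1],0,.165],True)
for n,s,u,v in [("jar",S,249,190),("cup",S,293,233),("mill",S,217,145)]:
    z={"jar":.1,"cup":.085,"mill":.14}[n]; print(n,atz(s,u,v,z))
E
python3 fit.py
```

```text
[ 0.50928103 -0.24581923  0.03      ]
[ 0.5208 -0.2534 -0.1637]
[[-0.4, 0.2], [-0.2, 0.0], [-0.3, 0.4], [0.2, 0.1], [-0.4, 0.2], [0.2, 0.3], [-0.5, 0.0], [0.2, -0.9], [-0.6, -0.5], [0.5, -0.5], [0.0, -0.8], [-0.6, -0.1], [-0.7, 0.0], [-0.3, 0.7], [-0.2, 0.3], [-1.0, -0.5], [-0.4, 0.2]]
[0.49592715 0.26856042 0.1       ]
[0.4838 0.2677 0.0786 0.1745]
[[-1.9, -0.0], [-0.2, -0.3], [-1.4, -0.1], [-0.1, -0.8], [-0.9, 0.3], [-0.3, 0.1], [1.2, -0.2], [-0.6, 0.0], [2.0, -0.2], [0.4, -0.1], [-0.6, -0.2], [0.4, -1.0], [-0.0, -0.6], [0.3, -1.0], [-0.6, 0.7], [-0.2, 0.6], [-0.4, -0.1], [-1.1, 0.2], [-0.6, 1.4], [1.1, 0.0], [0.4, -1.4], [-1.4, -1.3], [0.5, -1.1], [0.8, -0.7], [-0.6, -0.6], [0.2, -0.9]]
jar [0.58621057 0.0099852  0.1       ]
cup [0.73491304 0.02163678 0.085     ]
mill [0.45292299 0.01400801 0.14      ]
```

```bash
cat >> h.py <<'E'
from scipy.spatial.transform import Rotation as Ro
def go(p,yaw=None,s=None):
    s=s or status.read_state(); r=Ro.from_euler("xyz",s["eef_rot"])
    d=r.inv().apply(np.array(p)-s["position"])*100
    out=[np.round(d,2)]
    if yaw is not None:
        y=np.arctan2(r.as_matrix()[1,0],r.as_matrix()[0,0]); out.append(round(float(-np.degrees((yaw-y+np.pi)%(2*np.pi)-np.pi)),2))
    print("t",round(s["t"],2),"pos",np.round(s["position"],4),"rot",np.round(s["eef_rot"],3),"F",np.round(s["ft_force"],1),"gap",round(s["finger_gap"],4),"->",*out)
E
python3 -c "
from h import *
go([.5603,-.2599,.2],-3.305)"
```

```text
t 0.25 pos [ 0.2281 -0.6083  0.2181] rot [-1.572  0.    -2.783] F [ 0.2  0.1 -0.6] gap 0.0931 -> [-43.33   1.83 -20.95] 29.92
```

jog_arm:
  motion:
    - [1,[-3.5,0.15,-1.7],0]
    - [1,[-3.5,0.15,-1.7],0]
    - [1,[-3.5,0.15,-1.7],0]
    - [1,[-3.5,0.15,-1.7],0]
    - [1,[-3.5,0.15,-1.7],0]
    - [1,[-3.5,0.15,-1.7],0]
    - [1,[-3.5,0.15,-1.7],0]
    - [1,[-3.5,0.15,-1.7],0]
    - [1,[-3.5,0.15,-1.7],0]
    - [1,[-3.5,0.15,-1.7],0]
  force: 20

```text
t: 1.25
position: [0.4972, -0.3252, 0.2036]
eef_rot: [-1.571, 0.0, -2.783]
ft_force: [0.4, -1.0, -0.1]
finger_gap: 0.0933
```

jog_arm:
  motion:
    - [1,[0,0,0],6]
    - [1,[0,0,0],6]
    - [1,[0,0,0],6]
    - [1,[0,0,0],6]
    - [1,[0,0,0],5.9]
    - [1,[0,0,0],0]
    - [1,[0,0,0],0]

```text
t: 1.95
position: [0.4962, -0.3263, 0.2036]
eef_rot: [-1.571, -0.0, 2.981]
ft_force: [0.5, -0.7, -0.7]
finger_gap: 0.0935
```

```bash
python3 -c "
from h import *
go([.5603,-.2599,.12],-3.305)"
```

```text
t 1.95 pos [ 0.4962 -0.3263  0.2036] rot [-1.571 -0.     2.981] F [ 0.5 -0.7 -0.7] gap 0.0935 -> [-5.26  8.36 -7.58] 0.16
```

jog_arm:
  motion:
    - [1,[-1.75,1.0,-2.52],0]
    - [1,[-1.75,1.0,-2.52],0]
    - [1,[-1.76,1.0,-2.53],0]
    - [1,[0,2.0,0],0]
    - [1,[0,2.0,0],0]
    - [1,[0,1.3,0],0]
    - [1,[0,0,0],0]
    - [1,[0,0,0],0]

```text
t: 2.75
position: [0.5606, -0.2608, 0.121]
eef_rot: [-1.571, 0.001, 2.978]
ft_force: [-0.6, -0.9, 1.2]
finger_gap: 0.0927
```

```bash
python3 -c "
from h import *
go([.5603,-.2599,.063],-3.305)
crop('scene',100,140,210,285,5,'a1.png')
crop('side',260,100,370,220,5,'a2.png')
cv2.imwrite('pics/a3.png',vision.snapshot('wrist')['frame'])
"
```

```text
t 2.75 pos [ 0.5606 -0.2608  0.121 ] rot [-1.571e+00  1.000e-03  2.978e+00] F [-0.6 -0.9  1.2] gap 0.0927 -> [ 0.05  5.8  -0.09] 0.02
```

View pics/a1.png

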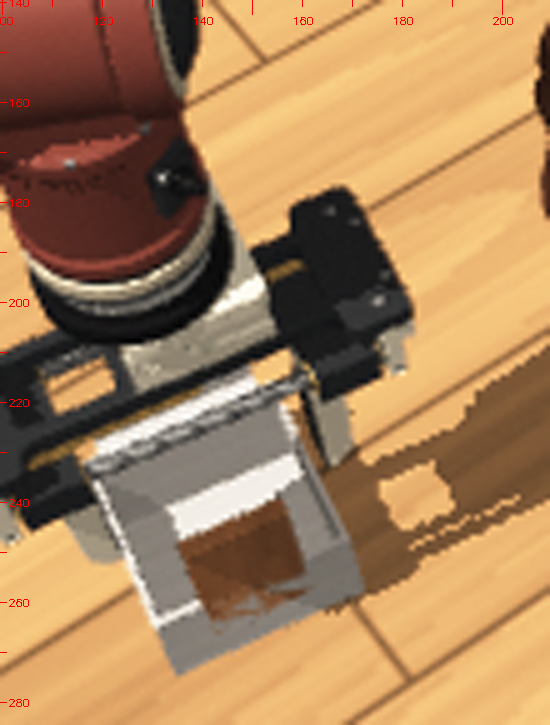

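View pics/a3.png

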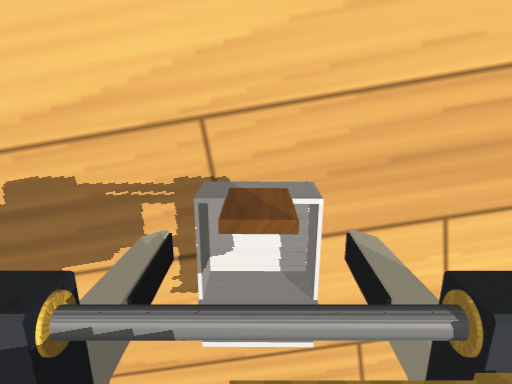

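View pics/a2.png

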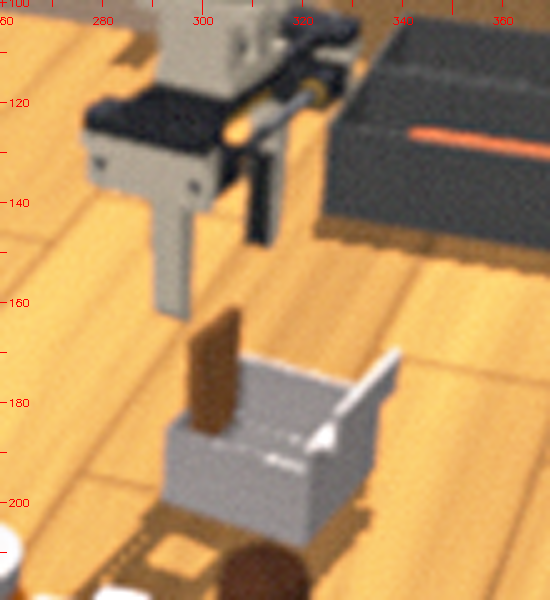

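jog_arm:
  motion:
    - [1,[0,1.5,0],0]
    - [1,[0,1.5,0],0]
    - [1,[0,1.5,0],0]
    - [1,[0,1.3,0],0]
    - [1,[0,0,0],0]
    - [0.3,[0,0,0],0]
    - [0.3,[0,0,0],0]
    - [0.3,[0,0,0],0]
    - [0.3,[0,0,0],0]
    - [0.3,[0,0,0],0]
  force: 8

```text
t: 3.9
position: [0.5606, -0.2604, 0.063]
eef_rot: [-1.571, 0.001, 2.979]
ft_force: [0.3, -0.3, -0.7]
finger_gap: 0.0574
```

jog_arm:
  motion:
    - [0.3,[0,0,0],0]
    - [0.3,[0,0,0],0]
    - [0.3,[0,0,0],0]
    - [0.3,[0,0,0],0]
    - [0.3,[0,0,0],0]

```text
t: 4.4
position: [0.5605, -0.2604, 0.0628]
eef_rot: [-1.571, 0.0, 2.979]
ft_force: [0.2, -0.1, 1.2]
finger_gap: 0.0498
```

```bash
python3 -c "
from h import *
go([.5603,-.2599,.063],-3.305)
crop('side',260,100,370,220,5,'b2.png')
cv2.imwrite('pics/b3.png',vision.snapshot('wrist')['frame'])
"
```

```text
t 4.4 pos [ 0.5605 -0.2604  0.0628] rot [-1.571  0.     2.979] F [ 0.2 -0.1  1.2] gap 0.0498 -> [ 0.03 -0.02 -0.05] 0.02
```

View pics/b2.png

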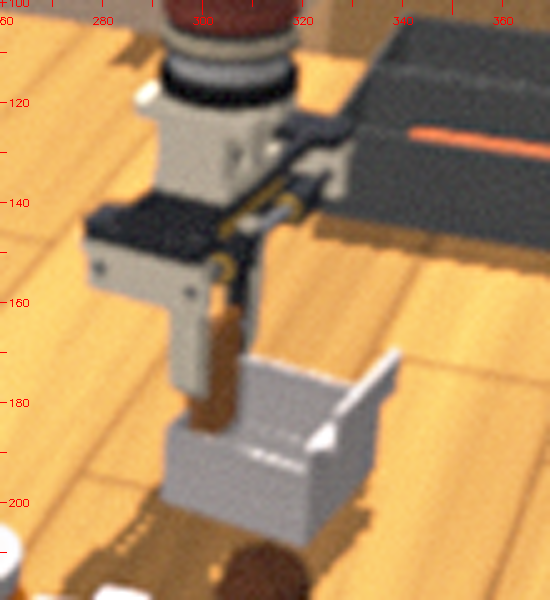

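Gripped (gap 49.8 mm). Lift slowly and watch whether the bin's rear swings down.

jog_arm:
  motion:
    - [0.3,[0,-0.6,0],0]
    - [0.3,[0,-0.8,0],0]
    - [0.3,[0,-1.0,0],0]
    - [0.3,[0,-1.0,0],0]
    - [0.3,[0,-1.0,0],0]
    - [0.3,[0,-1.0,0],0]
    - [0.3,[0,-1.0,0],0]
    - [0.3,[0,0,0],0]
    - [0.3,[0,0,0],0]

```text
t: 5.4
position: [0.5604, -0.2603, 0.1269]
eef_rot: [-1.571, 0.0, 2.979]
ft_force: [0.4, 0.4, -2.9]
finger_gap: 0.0499
```

```bash
python3 -c "
from h import *
go([.5603,-.2599,.063],-3.305)
crop('side',250,90,370,220,5,'c2.png')
crop('scene',80,140,210,285,5,'c1.png')
"
```

```text
t 5.4 pos [ 0.5604 -0.2603  0.1269] rot [-1.571  0.     2.979] F [ 0.4  0.4 -2.9] gap 0.0499 -> [ 0.02  6.39 -0.04] 0.03
```

View pics/c2.png

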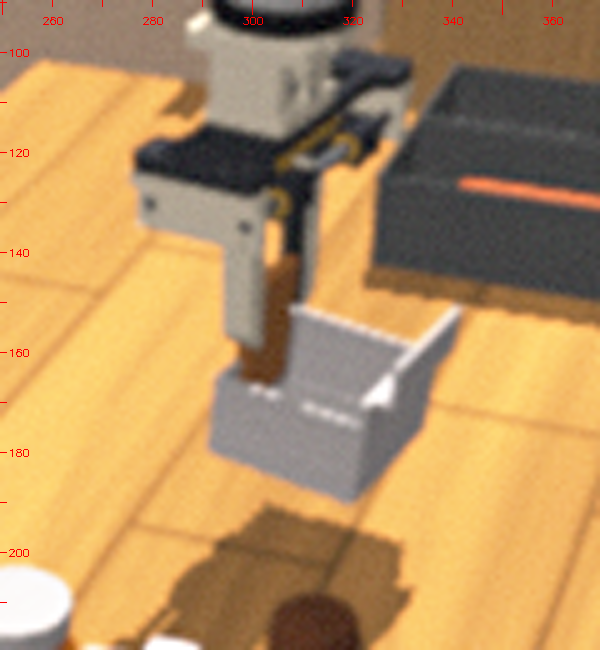

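View pics/c1.png

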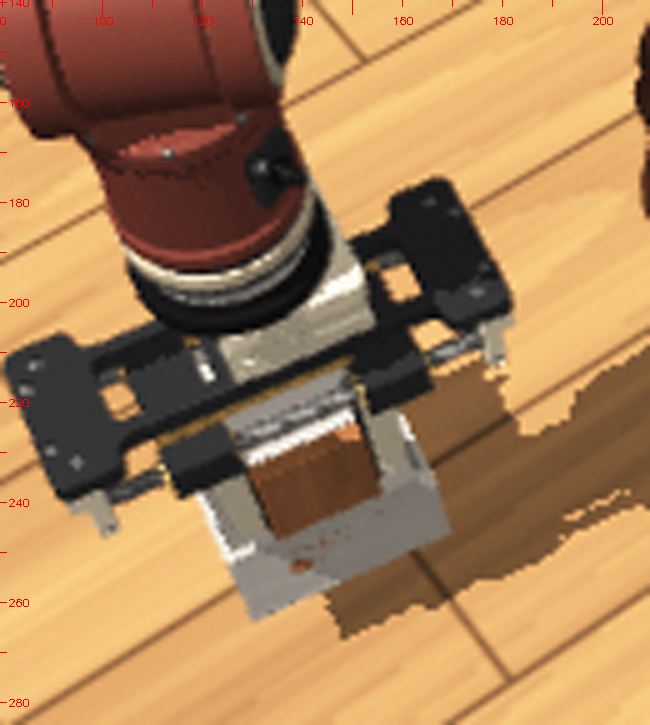

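jog_arm:
  motion:
    - [0.3,[0,0,0],0]
    - [0.3,[0,0,0],0]
    - [0.3,[0,0,0],0]
    - [0.3,[0,0,0],0]
    - [0.3,[0,0,0],0]
  force: 5

```text
t: 6.0
position: [0.5603, -0.2603, 0.1266]
eef_rot: [-1.571, -0.0, 2.979]
ft_force: [0.2, -0.1, -4.1]
finger_gap: 0.0499
```

```bash
python3 -c "
from h import *
go([.5603,-.2599,.063],-3.305)
crop('side',250,90,370,220,5,'d2.png')
"
```

```text
t 6.0 pos [ 0.5603 -0.2603  0.1266] rot [-1.571 -0.     2.979] F [ 0.2 -0.1 -4.1] gap 0.0499 -> [ 0.01  6.36 -0.04] 0.02
```

View pics/d2.png

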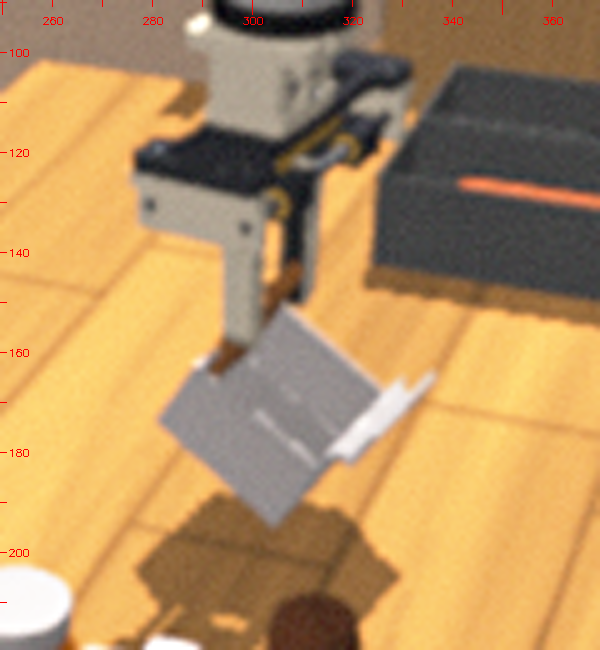

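jog_arm:
  motion:
    - [0.3,[0,0,0],0]
    - [0.3,[0,0,0],0]
    - [0.3,[0,0,0],0]
  force: 25

```text
t: 6.35
position: [0.5604, -0.2603, 0.1267]
eef_rot: [-1.571, -0.0, 2.979]
ft_force: [-0.0, -0.5, -3.0]
finger_gap: 0.0497
```

```bash
python3 -c "
from h import *
import pickle
go([.5603,-.2599,.063],-3.305)
s=crop('side',270,140,350,205,8,'e2.png');a=crop('scene',100,200,190,280,8,'e1.png')
pickle.dump((a,s),open('s1.pkl','wb'))
"
```

```text
t 6.35 pos [ 0.5604 -0.2603  0.1267] rot [-1.571 -0.     2.979] F [-0.  -0.5 -3. ] gap 0.0497 -> [ 0.02  6.37 -0.04] 0.02
```

View pics/e2.png

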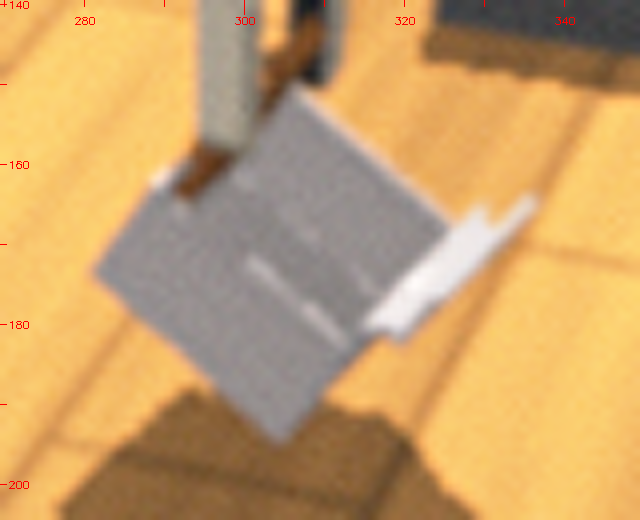

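View pics/e1.png

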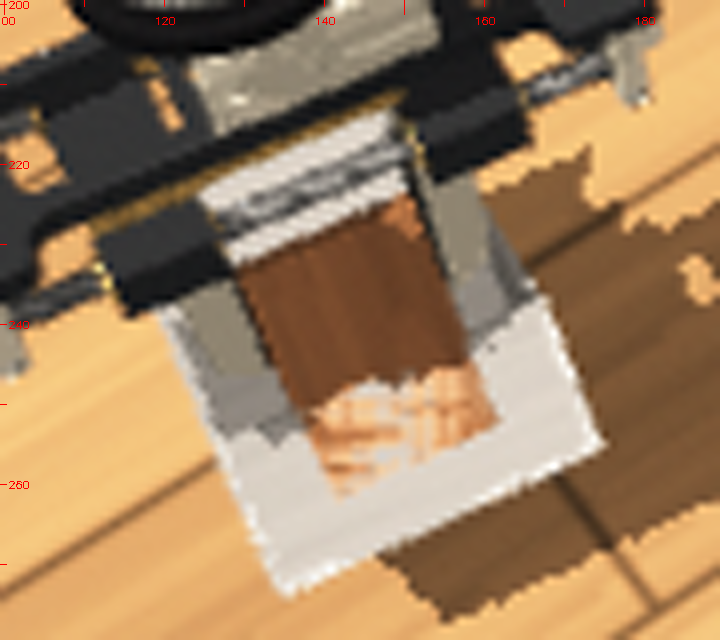

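```bash
cat > fit2.py <<'E'
from h import *
import pickle
from scipy.optimize import least_squares
def fit2(obs,st,yaw0):
    G=st["position"]+[0,0,manip.pinch_z]
    def W(p,P):
        # p: gx,gz = bin coords (mm) of grip point, tilt, yoff, dyaw
        d=np.array([P[0]-p[0],P[1]-p[3],P[2]-p[1]])/1000
        c,s=np.cos(p[2]),np.sin(p[2]); d=np.array([c*d[0]-s*d[2],d[1],s*d[0]+c*d[2]])
        cy,sy=np.cos(yaw0),np.sin(yaw0)
        return G+[cy*d[0]-sy*d[1],sy*d[0]+cy*d[1],d[2]]
    f=lambda p:np.ravel([proj(s,W(p,P))[0]-uv for s,P,uv in obs])
    q=least_squares(f,[40,82,.6,0],loss="soft_l1"); print(np.round(q.x,2),"deg",np.degrees(q.x[2])); print(np.round(f(q.x).reshape(-1,2),1).tolist())
    return q.x,W
if __name__=="__main__":
    A,D=pickle.load(open("s1.pkl","rb"))
    o=[(D,(45,48,0),(281.4,173.3)),(D,(-45,48,0),(304.9,194.9)),(D,(-54,-40,86),(336.4,164.5)),(D,(45,-48,50),(307,150.8)),
    (A,(45,-48,0),(135.5,274.1)),(A,(45,48,0),(175.1,254.9)),(A,(45,48,50),(167.6,236.8)),(A,(45,-48,50),(126.4,248.3))]
    fit2(o,status.read_state(),2.979-np.pi)
E
python3 fit2.py
```

```text
[44.19 82.89  0.52 -1.2 ] deg 29.973599477368
[[-0.8, 1.0], [-0.2, 0.7], [0.4, 0.3], [-2.0, -1.8], [-1.2, -0.9], [-0.3, -0.4], [0.1, -0.6], [-0.2, 6.6]]
```

jog_arm:
  motion:
    - [0.3,[0,0,0],0]
    - [0.3,[0,0,0],0]
    - [0.3,[0,0,0],0]
  force: 4

```text
t: 6.75
position: [0.5604, -0.2603, 0.1266]
eef_rot: [-1.571, -0.0, 2.979]
ft_force: [-0.4, 0.2, -3.0]
finger_gap: 0.0501
```

jog_arm:
  motion:
    - [0.3,[0,0,0],0]
    - [0.3,[0,0,0],0]
  force: 25

```text
t: 6.95
position: [0.5605, -0.2603, 0.1267]
eef_rot: [-1.571, -0.0, 2.979]
ft_force: [-1.5, -0.1, -3.0]
finger_gap: 0.0498
```

```bash
python3 -c "
from h import *
import pickle
go([.5603,-.2599,.063],-3.305)
s=crop('side',270,140,350,205,8,'f2.png');a=crop('scene',100,200,190,280,8,'f1.png')
pickle.dump((a,s),open('s1.pkl','wb'))
"
```

```text
t 6.95 pos [ 0.5605 -0.2603  0.1267] rot [-1.571 -0.     2.979] F [-1.5 -0.1 -3. ] gap 0.0498 -> [ 0.02  6.37 -0.04] 0.02
```

View pics/f2.png

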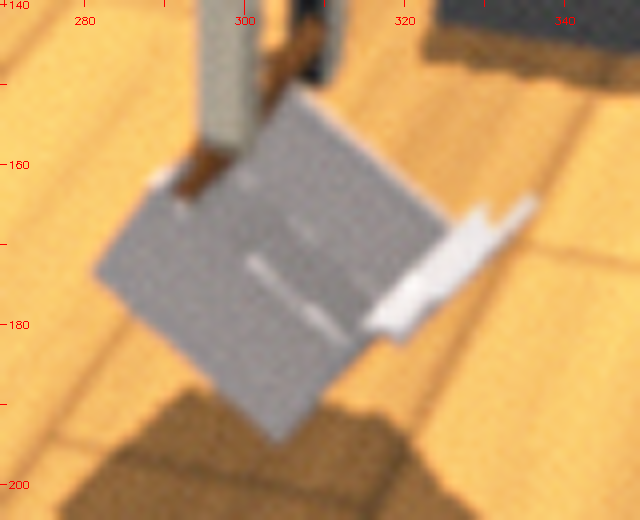

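View pics/f1.png

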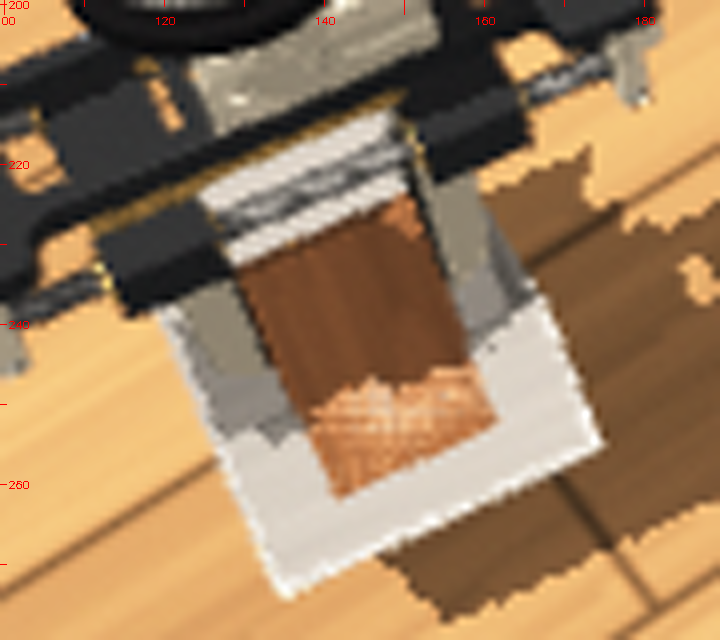

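Run:
```python
from fit2 import *
A,D=pickle.load(open("s1.pkl","rb"))
oD=[(D,(45,48,0),(281.4,173.3)),(D,(-45,48,0),(304.7,194.8)),(D,(-54,-40,86),(336.4,164.5)),(D,(-43,-48,64),(330.1,165.1)),(D,(-43,48,64),(315.1,180.5)),(D,(-54,40,86),(320.1,181.7))]
oA=[(A,(45,-48,0),(135.5,274.1)),(A,(45,48,0),(174.9,254.9)),(A,(45,48,50),(167.6,236.8)),(A,(35,25,94),(151,223.5))]
st=status.read_state();y=2.979-np.pi
fit2(oD,st,y);fit2(oA,st,y);p,W=fit2(oD+oA,st,y)
# clearance: min tilt feasibility; lip insertion
```

```text
[41.86 98.96  0.54 20.83] deg 30.731539844956966
[[-0.4, 0.2], [-0.4, -0.3], [-0.5, 0.3], [-0.1, 0.8], [0.3, 0.2], [3.8, -4.5]]
[67.93 97.03  0.55 -2.96] deg 31.366989063185166
[[-0.1, -0.5], [0.1, 0.4], [0.3, 0.4], [-0.3, -0.2]]
[42.02 83.72  0.52 -1.05] deg 29.783320371378895
[[-1.4, 0.7], [-0.6, 0.4], [-0.3, -0.2], [-0.0, 0.5], [0.0, 0.2], [3.7, -4.6], [-0.9, -0.1], [0.2, 0.3], [0.4, 0.1], [-0.5, -0.7]]
```

```bash
cat > cs.py <<'E'
import numpy as np
from scipy import ndimage
# rail solid rects (x0,x1,z0,z1); z rel groove floor
rail=[(-4,0,20,46),(-24,0,40,46),(-24,-20,-70,46),(-24,0,-70,0)]
binr=[(-56,-45,60,64),(-56,-52,60,86),(-45,-41,0,64),(-45,45,0,3)]
def edge(r,n=1.0):
    x0,x1,z0,z1=r
    xs=np.linspace(x0,x1,int((x1-x0)/n)+1 if x1>x0 else 1);zs=np.linspace(z0,z1,int((z1-z0)/n)+1)
    return np.vstack([np.c_[xs,0*xs+z0],np.c_[xs,0*xs+z1],np.c_[0*zs+x0,zs],np.c_[0*zs+x1,zs]])
def sd(p,r):
    x0,x1,z0,z1=r
    dx=np.maximum(x0-p[...,0],p[...,0]-x1);dz=np.maximum(z0-p[...,1],p[...,1]-z1)
    return np.where((dx<0)&(dz<0),np.maximum(dx,dz),np.hypot(np.maximum(dx,0),np.maximum(dz,0)))
# grids
res=.5
X=np.arange(-12,40,res);Z=np.arange(-30,20,res);T=np.arange(0,42,2.)
# distance field of rail on fine grid
gx=np.arange(-90,180,.25);gz=np.arange(-120,120,.25)
GX,GZ=np.meshgrid(gx,gz,indexing="ij");occ=np.zeros(GX.shape,bool)
for r in rail: occ|=(GX>r[0]+.01)&(GX<r[1]-.01)&(GZ>r[2]+.01)&(GZ<r[3]-.01)
df=ndimage.distance_transform_edt(~occ)*.25-ndimage.distance_transform_edt(occ)*.25
pts=np.vstack([edge(r) for r in binr])-[-45,60]
C=np.zeros((len(T),len(X),len(Z)))
for i,t in enumerate(T):
    c,s=np.cos(np.radians(t)),np.sin(np.radians(t)); q=np.c_[c*pts[:,0]-s*pts[:,1],s*pts[:,0]+c*pts[:,1]]
    XX,ZZ=np.meshgrid(X,Z,indexing="ij"); m=np.full(XX.shape,99.)
    for a in q:
        ix=np.clip(((XX+a[0]+90)/.25).round().astype(int),0,len(gx)-1);iz=np.clip(((ZZ+a[1]+120)/.25).round().astype(int),0,len(gz)-1)
        m=np.minimum(m,df[ix,iz])
    C[i]=m
np.savez("cs.npz",C=C,X=X,Z=Z,T=T)
E
python3 cs.py
cat > cs2.py <<'E'
import numpy as np
from scipy import ndimage
d=np.load("cs.npz");C,X,Z,T=d["C"],d["X"],d["Z"],d["T"]
gi=(0,np.argmin(abs(X-1.5)),np.argmin(abs(Z-1.5)))
print("goal clr",C[gi])
for tm in [26,28,30,32,34,36,40]:
    k=np.argmin(abs(T-tm)); best=None
    for th in np.arange(0,4,.25):
        L,n=ndimage.label(C[:k+1]>=th,np.ones((3,3,3)))
        if L[gi] and (L[k,-1,:]==L[gi]).any(): best=th
    print(tm,best)
E
python3 cs2.py
```

```text
goal clr 1.75
26 0.5
28 1.0
30 1.25
32 1.75
34 1.75
36 1.75
40 1.75
```

jog_arm:
  motion:
    - [0.3,[0,1.0,0],0]
    - [0.3,[0,1.0,0],0]
    - [0.3,[0,0.5,0],0]
    - [0.3,[0,0.2,0],0]
    - [0.3,[0,0,0],0]
  force: 25

```text
t: 7.55
position: [0.5602, -0.2602, 0.099]
eef_rot: [-1.571, -0.001, 2.979]
ft_force: [1.2, -0.1, -1.8]
finger_gap: 0.0497
```

jog_arm:
  motion:
    - [0.3,[0,0.1,0],0]
    - [0.3,[0,0.1,0],0]
    - [0.3,[0,0,0],0]

```text
t: 7.85
position: [0.5605, -0.2603, 0.0978]
eef_rot: [-1.571, 0.0, 2.979]
ft_force: [-0.4, 0.1, -3.1]
finger_gap: 0.0501
```

jog_arm:
  motion:
    - [0.3,[0,0.1,0],0]
    - [0.3,[0,0.1,0],0]
    - [0.3,[0,0,0],0]

```text
t: 8.15
position: [0.5613, -0.2605, 0.097]
eef_rot: [-1.571, 0.002, 2.979]
ft_force: [-0.6, 0.6, 4.5]
finger_gap: 0.0498
```

jog_arm:
  motion:
    - [0.3,[0,0.1,0],0]
    - [0.3,[0,0.1,0],0]
    - [0.3,[0,0,0],0]

```text
t: 8.45
position: [0.5633, -0.2609, 0.0962]
eef_rot: [-1.57, 0.007, 2.979]
ft_force: [1.2, -0.1, 8.3]
finger_gap: 0.0498
```

jog_arm:
  motion:
    - [0.3,[0,-0.15,0],0]
    - [0.3,[0.3,0,0],0]
    - [0.3,[0.3,0,0],0]
    - [0.3,[0.3,-0.05,0],0]
    - [0.3,[0.3,-0.05,0],0]
    - [0.3,[0.3,-0.05,0],0]
    - [0.3,[0.3,-0.05,0],0]
  force: 9

```text
t: 9.15
position: [0.5452, -0.2579, 0.099]
eef_rot: [-1.57, 0.007, 2.979]
ft_force: [2.3, 0.1, 6.1]
finger_gap: 0.0501
```

```bash
python3 -c "
from h import *
import pickle
go([.5603,-.2599,.063],-3.305)
s=crop('side',270,140,350,220,8,'g2.png')
"
```

```text
t 9.15 pos [ 0.5452 -0.2579  0.099 ] rot [-1.57   0.007  2.979] F [2.3 0.1 6.1] gap 0.0501 -> [-1.49  3.61 -0.05] 0.05
```

View pics/g2.png

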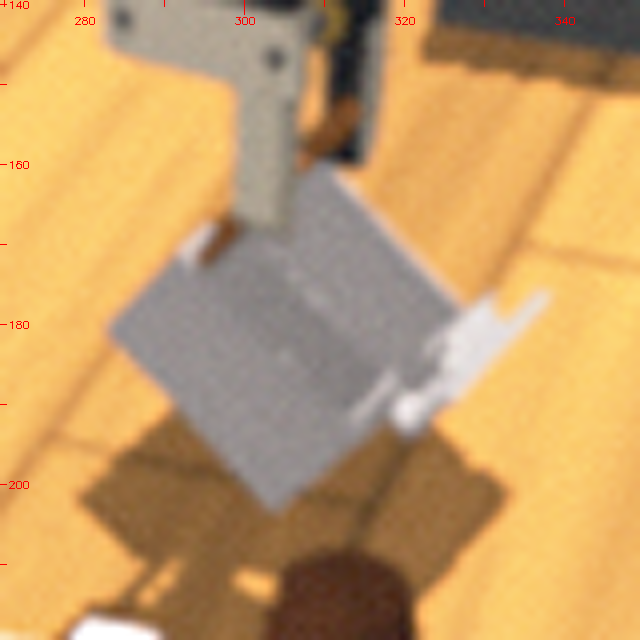

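jog_arm:
  motion:
    - [0.3,[0,0,0],0]
    - [0.3,[0,0,0],0]
    - [0.3,[0,-1,0],0]
    - [0.3,[0,-2,0],0]
    - [0.3,[0,-2.0,0],0]
    - [0.3,[0,0,0],0]
    - [0.3,[0,0,0],0]
  force: 30

```text
t: 9.9
position: [0.5413, -0.2571, 0.1462]
eef_rot: [-1.571, -0.003, 2.978]
ft_force: [-0.1, -0.3, -3.7]
finger_gap: 0.0494
```

```bash
python3 -c "
from h import *
import pickle
go([.5603,-.2599,.063],-3.305)
s=crop('side',270,120,350,205,8,'h2.png');a=crop('scene',80,190,180,275,8,'h1.png')
pickle.dump((a,s),open('s1.pkl','wb'))
"
```

```text
t 9.9 pos [ 0.5413 -0.2571  0.1462] rot [-1.571 -0.003  2.978] F [-0.1 -0.3 -3.7] gap 0.0494 -> [-1.94  8.31 -0.03] 0.0
```

View pics/h2.png

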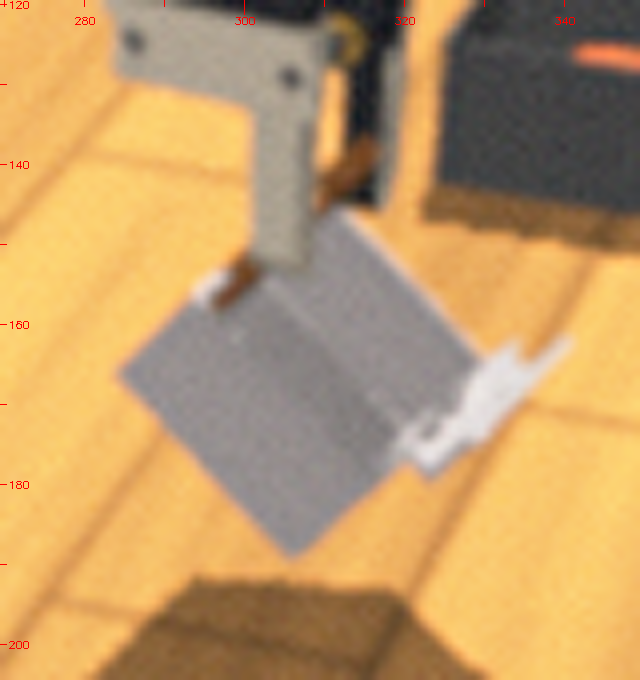

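View pics/h1.png

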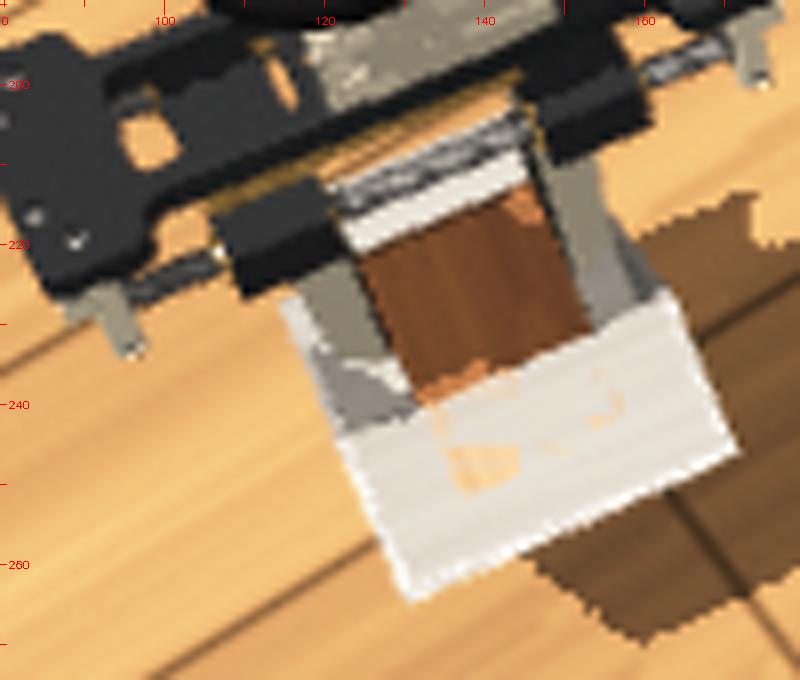

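Run:
```python
from fit2 import *
A,D=pickle.load(open("s1.pkl","rb"))
oD=[(D,(45,48,0),(284.5,166)),(D,(-45,48,0),(306.1,189.1)),(D,(45,48,50),(293.9,156.4)),(D,(-54,-40,86),(340.8,162)),(D,(-54,40,86),(323.3,178.9)),(D,(-43,-48,64),(333.9,162.6))]
oA=[(A,(45,-48,0),(130.8,264.5)),(A,(45,48,0),(171.8,245.8)),(A,(45,48,50),(163.3,226)),(A,(45,-48,50),(122.4,244.1))]
st=status.read_state();y=2.978-np.pi
fit2(oD,st,y);fit2(oA,st,y);p,W=fit2(oD+oA,st,y)
np.save("p.npy",p)
```

```text
[41.56 98.7   0.66 22.38] deg 38.072616697524815
[[-0.3, 0.1], [-0.4, 0.5], [0.4, -0.1], [-0.7, 0.6], [4.9, -3.9], [-0.2, 0.1]]
[65.04 88.21  0.74 -2.09] deg 42.463002911733106
[[0.3, -0.1], [-0.1, 0.1], [0.1, -0.0], [-0.3, 0.0]]
[40.83 82.07  0.66 -0.91] deg 37.894109527674594
[[-1.3, 0.3], [-0.8, 1.3], [-0.4, -0.1], [-0.2, 0.6], [5.1, -3.6], [0.1, 0.1], [-0.4, -0.1], [-0.1, -0.2], [0.4, -0.3], [-0.9, 0.2]]
```

Run:
```python
import numpy as np
d=np.load("cs.npz");C,X,Z,T=d["C"],d["X"],d["Z"],d["T"]
for t in [38,30,22,16,10,4,0]:
    k=np.argmin(abs(T-t)); print("T",t)
    for x in (range(34,-6,-2) if t==38 else range(12,-5,-2)):
        i=np.argmin(abs(X-x)); c=C[k,i]; j=c.argmax()
        ok=Z[c>0.9]
        print(x,"best",Z[j],round(c[j],1),"ok",(ok.min(),ok.max()) if len(ok) else None, "holes" if len(ok) and len(ok)*.5<ok.max()-ok.min()+.4 else "")
```

```text
T 38
34 best -3.5 13.8 ok (np.float64(-30.0), np.float64(19.5)) 
32 best -3.5 12.4 ok (np.float64(-30.0), np.float64(19.5)) 
30 best -3.0 11.0 ok (np.float64(-30.0), np.float64(19.5)) 
28 best -3.0 9.6 ok (np.float64(-30.0), np.float64(19.5)) 
26 best -2.5 8.1 ok (np.float64(-30.0), np.float64(19.5)) 
24 best -2.0 6.6 ok (np.float64(-12.0), np.float64(5.0)) 
22 best -1.5 5.6 ok (np.float64(-9.5), np.float64(3.5)) 
20 best -0.5 4.5 ok (np.float64(-7.0), np.float64(3.0)) 
18 best 0.0 3.6 ok (np.float64(-4.0), np.float64(3.0)) 
16 best 1.5 2.8 ok (np.float64(-1.5), np.float64(5.0)) 
14 best 4.0 2.9 ok (np.float64(1.0), np.float64(7.5)) 
12 best 6.5 2.7 ok (np.float64(3.5), np.float64(10.0)) 
10 best 9.0 2.9 ok (np.float64(6.0), np.float64(12.5)) 
8 best 10.0 3.5 ok (np.float64(7.5), np.float64(15.0)) 
6 best 8.0 1.5 ok (np.float64(7.5), np.float64(17.5)) 
4 best 6.0 -0.8 ok None 
2 best 5.0 -2.0 ok None 
0 best 5.0 -1.8 ok None 
-2 best 5.0 -1.8 ok None 
-4 best 5.0 -2.0 ok None 
T 30
12 best 3.5 1.5 ok (np.float64(2.5), np.float64(5.0)) 
10 best 7.0 1.8 ok (np.float64(6.0), np.float64(
[... 1202 characters left out ...]
3.0 2.5 ok (np.float64(3.5), np.float64(14.5)) 
-2 best 13.5 0.8 ok None 
-4 best 16.0 -0.8 ok None 
T 4
12 best -8.5 0.8 ok None 
10 best -6.5 -1.2 ok None 
8 best -1.0 -1.8 ok None 
6 best -0.5 -1.5 ok None 
4 best 1.5 0.6 ok None 
2 best 3.0 2.5 ok (np.float64(1.5), np.float64(13.5)) 
0 best 12.5 1.2 ok (np.float64(8.5), np.float64(13.5)) 
-2 best 11.0 -1.0 ok None 
-4 best 16.5 -2.5 ok None 
T 0
12 best -30.0 1.2 ok (np.float64(-30.0), np.float64(19.5)) 
10 best -30.0 -1.0 ok None 
8 best -2.0 -2.0 ok None 
6 best -2.0 -2.0 ok None 
4 best -1.0 -1.0 ok None 
2 best 1.0 1.2 ok (np.float64(1.0), np.float64(13.0)) 
0 best 0.0 0.2 ok None 
-2 best -2.0 -2.0 ok None 
-4 best -4.0 -4.0 ok None
```

jog_arm:
  motion:
    - [0.3,[0,-1,0],0]
    - [0.3,[0,-2,0],-1.9]
    - [0.3,[0,-2,0],-2]
    - [0.3,[0,-2,0],-2]
    - [0.3,[0,-2,0],-2]
    - [0.3,[0,-2,0],-2]
    - [0.3,[0,-2,0],-2]
    - [0.3,[0,-2,0],-2]
    - [0.3,[0,-1,0],0]
    - [0.3,[0,0,0],0]

```text
t: 11.0
position: [0.5432, -0.2578, 0.3085]
eef_rot: [-1.569, 0.002, -3.063]
ft_force: [-0.4, 0.7, -3.7]
finger_gap: 0.0497
```

```bash
python3 -c "
from h import *
go([.4838+.16*.9969,.2677+.16*.0785,.31],.0786+np.pi)"
```

```text
t 11.0 pos [ 0.5432 -0.2578  0.3085] rot [-1.569e+00  2.000e-03 -3.063e+00] F [-0.4  0.7 -3.7] gap 0.0497 -> [-14.21  -0.18 -52.85] 0.0
```

jog_arm:
  motion:
    - [0.3,[-0.5,0,-1.5],0]
    - [0.3,[-0.8,0,-3],0]
    - [0.3,[-0.8,0,-3],0]
    - [0.3,[-0.8,0,-3],0]
    - [0.3,[-0.8,0,-3],0]
    - [0.3,[-0.8,0,-3],0]
    - [0.3,[-0.8,0,-3],0]
    - [0.3,[-0.8,0,-3],0]
    - [0.3,[-0.8,0,-3],0]
    - [0.3,[-0.8,0,-3],0]

```text
t: 12.0
position: [0.5957, 0.0358, 0.3055]
eef_rot: [-1.572, -0.004, -3.061]
ft_force: [-0.2, 0.3, -2.7]
finger_gap: 0.0497
```

jog_arm:
  motion:
    - [0.3,[-0.8,0,-3],0]
    - [0.3,[-0.8,0,-3],0]
    - [0.3,[-0.8,0,-3],0]
    - [0.3,[-0.8,0,-3],0]
    - [0.3,[-0.8,0,-3],0]
    - [0.3,[-0.8,0,-3],0]
    - [0.3,[-0.8,0,-3],0]
    - [0.3,[-0.8,0,-2],0]
    - [0.3,[-0.2,0,-1.3],0]
    - [0.3,[0,0,0],0]

```text
t: 13.0
position: [0.6413, 0.2839, 0.3051]
eef_rot: [-1.572, -0.004, -3.057]
ft_force: [-1.0, 0.5, -3.4]
finger_gap: 0.0496
```

```bash
python3 -c "
from h import *
go([.4838+.134*.9969,.2677+.134*.0785,.222],.0786+np.pi)
s=vision.snapshot('scene');cv2.imwrite('pics/i1.png',s['frame'])
s=vision.snapshot('side');cv2.imwrite('pics/i2.png',s['frame'])"
```

```text
t 13.0 pos [0.6413 0.2839 0.3051] rot [-1.572 -0.004 -3.057] F [-1.   0.5 -3.4] gap 0.0496 -> [2.4  8.32 0.37] 0.32
```

View pics/i1.png

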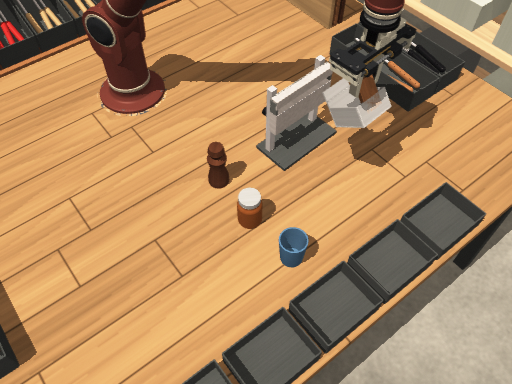

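View pics/i2.png

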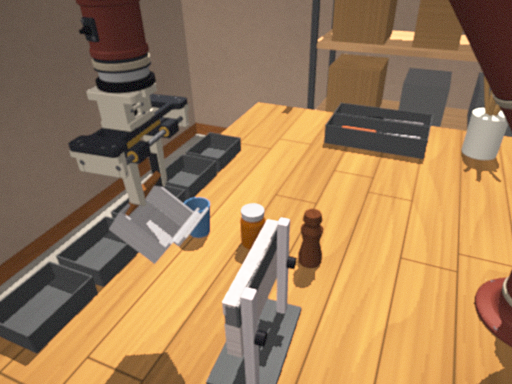

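jog_arm:
  motion:
    - [0.3,[0.6,1.5,0.1],0.3]
    - [0.3,[0.6,2,0.1],0]
    - [0.3,[0.6,2,0.1],0]
    - [0.3,[0.6,2,0.07],0]
    - [0.3,[1,0.8,0],0]
    - [0.3,[1.5,0,0],0]
    - [0.3,[1.5,0,0],0]
    - [0.3,[0,0,0],0]
    - [0.3,[0,0,0],0]

```text
t: 14.0
position: [0.5806, 0.2704, 0.225]
eef_rot: [-1.57, 0.002, -3.069]
ft_force: [0.4, -0.7, -2.5]
finger_gap: 0.0499
```

```bash
python3 -c "
from h import *
import pickle
go([.4838+.0941*.9969,.2677+.0941*.0785,.222],.0786+np.pi)
a=crop('scene',255,45,375,160,6,'j1.png');s=crop('side',90,160,300,340,4,'j2.png')
pickle.dump((a,s),open('s2.pkl','wb'))"
```

```text
t 14.0 pos [0.5806 0.2704 0.225 ] rot [-1.570e+00  2.000e-03 -3.069e+00] F [ 0.4 -0.7 -2.5] gap 0.0499 -> [ 0.27  0.3  -0.49] -0.36
```

View pics/j1.png

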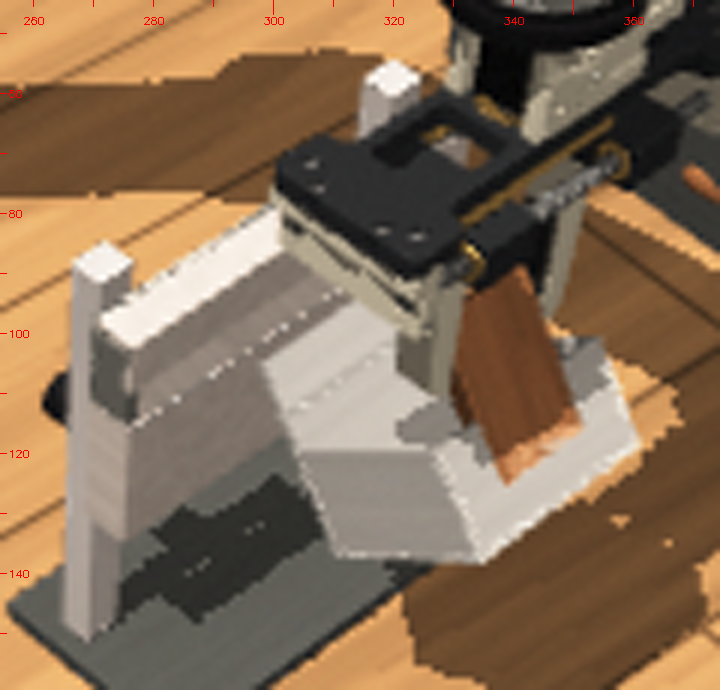

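View pics/j2.png

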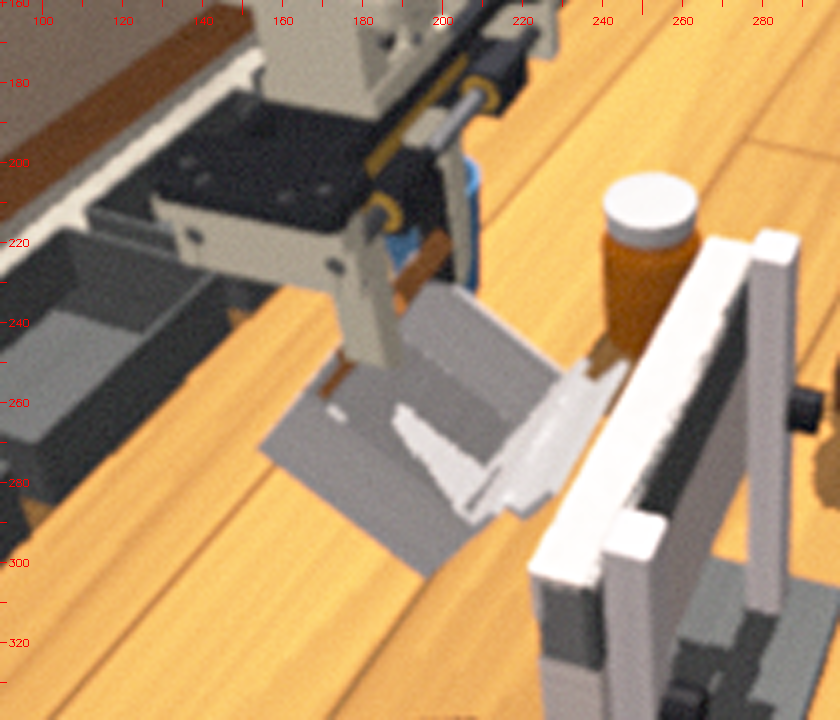

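Run:
```python
from fit2 import *
A,D=pickle.load(open("s2.pkl","rb"))
oD=[(D,(45,48,0),(154.5,271.3)),(D,(-45,48,0),(196.5,303.8)),(D,(-54,-40,86),(247,250)),(D,(45,48,50),(170,252))]
oA=[(A,(45,-48,0),(335.3,138.2)),(A,(45,48,0),(361.2,118.3)),(A,(-45,-48,0),(310.8,137)),(A,(45,-48,50),(327,120.3)),(A,(-45,-48,50),(304.5,119.5)),(A,(-54,-40,86),(298.7,105.3))]
st=status.read_state();y=-3.069+np.pi
p,W=fit2(oD+oA,st,y); 
for nm,P in [("P",(-45,0,60)),("lip",(-54,0,86)),("lipL",(-54,-40,86)),("lipR",(-54,40,86))]:
    w=W(p,P)-[.4838,.2677,0]; c,s=np.cos(.0786),np.sin(.0786); print(nm,np.round([1000*(c*w[0]+s*w[1]),1000*(-s*w[0]+c*w[1]),1000*w[2]-174.5],1))
```

```text
[40.98 81.42  0.66  1.23] deg 37.666540549457814
[[-0.9, -0.5], [-0.5, 0.1], [-0.5, -0.2], [-3.7, 4.7], [-1.2, -0.1], [-0.5, 0.0], [-0.7, 0.1], [-0.4, -0.9], [-1.8, 0.1], [-1.4, -0.1]]
P [42.1 -5.4 -0.6]
lip [19.1 -5.3 14.5]
lipL [ 18.9 -45.3  14.5]
lipR [19.3 34.7 14.5]
```

jog_arm:
  motion:
    - [0.3,[0.4,0,-0.25],-0.4]
    - [0.3,[0.4,0.1,-0.2],0]
    - [0.3,[0.4,0.1,0],0]
    - [0.3,[0.3,0,0],0]
    - [0.3,[0,0,0],0]
    - [0.3,[0,0,0],0]

```text
t: 14.7
position: [0.5645, 0.275, 0.2223]
eef_rot: [-1.571, 0.0, -3.06]
ft_force: [0.2, -0.3, -2.7]
finger_gap: 0.05
```

```bash
cat >> h.py <<'E'
def PP(gx=40.9,gz=81.8,t=37.8):
    s=status.read_state(); w=s["position"]+[0,0,manip.pinch_z]-np.array([.4838,.2677,.1745]); c,sn=np.cos(.0786),np.sin(.0786)
    g=1000*np.array([c*w[0]+sn*w[1],-sn*w[0]+c*w[1],w[2]]); t=np.radians(t); d=np.array([gx+45,gz-60])
    print("P est X,y,Z",np.round([g[0]-(np.cos(t)*d[0]-np.sin(t)*d[1]),g[1],g[2]-(np.sin(t)*d[0]+np.cos(t)*d[1])],1))
E
python3 -c "
from h import *
import pickle
go([.4838+.0941*.9969,.2677+.0941*.0785,.222],.0786+np.pi);PP()
a=crop('scene',255,45,375,160,6,'k1.png');s=crop('side',150,190,300,340,5,'k2.png')
pickle.dump((a,s),open('s3.pkl','wb'))"
```

```text
t 14.7 pos [0.5645 0.275  0.2223] rot [-1.571  0.    -3.06 ] F [ 0.2 -0.3 -2.7] gap 0.05 -> [-1.31  0.03  0.1 ] 0.15
P est X,y,Z [26.5  1.  -3.2]
```

View pics/k2.png

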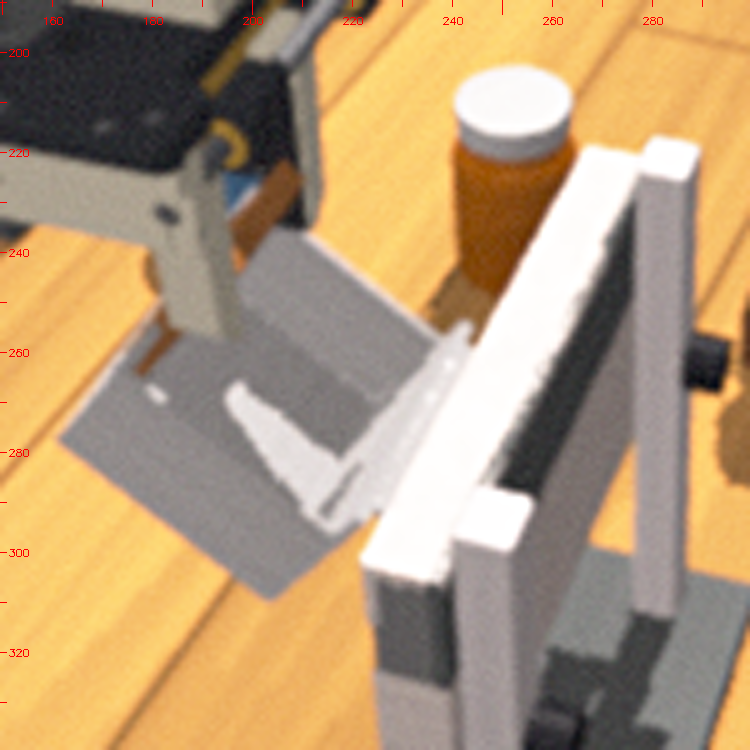

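View pics/k1.png

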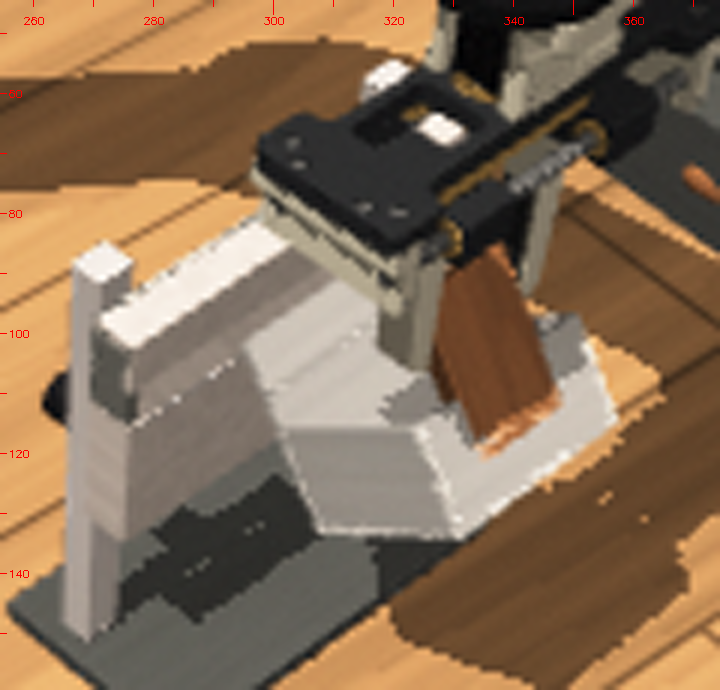

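jog_arm:
  motion:
    - [0.3,[0.25,-0.05,0],0.1]
    - [0.3,[0.2,-0.1,0],0]
    - [0.3,[0.2,-0.1,0],0]
    - [0.3,[0.2,-0.05,0],0]
    - [0.3,[0,0,0],0]
    - [0.3,[0,0,0],0]

```text
t: 15.4
position: [0.556, 0.2744, 0.2253]
eef_rot: [-1.571, 0.0, -3.062]
ft_force: [0.3, -0.7, -2.6]
finger_gap: 0.0493
```

```bash
python3 -c "
from h import *
PP();s=status.read_state();print(s['ft_force'],s['torque'])"
```

```text
P est X,y,Z [18.   1.  -0.3]
[ 0.33045225 -0.68459445 -2.57501648] [ 0.03646158  0.04856479 -0.0202809 ]
```

jog_arm:
  motion:
    - [0.3,[0.1,-0.1,0],0]
    - [0.3,[0.1,-0.1,0],0]
    - [0.3,[0.1,-0.12,0],0]
    - [0.3,[0.1,-0.12,0],0]
    - [0.3,[0,0,0],0]
    - [0.3,[0,0,0],0]

```text
t: 16.0
position: [0.552, 0.2741, 0.2297]
eef_rot: [-1.571, 0.0, -3.062]
ft_force: [-0.4, -0.2, -2.9]
finger_gap: 0.0497
```

```bash
python3 -c "
from h import *
PP();s=status.read_state();print(s['ft_force'],s['torque'])
a=crop('scene',255,45,375,160,6,'l1.png');s=crop('side',150,190,300,340,5,'l2.png')"
```

```text
P est X,y,Z [14.   1.   4.1]
[-0.41377714 -0.167319   -2.87851246] [-0.00548978 -0.0148982   0.01546777]
```

View pics/l1.png

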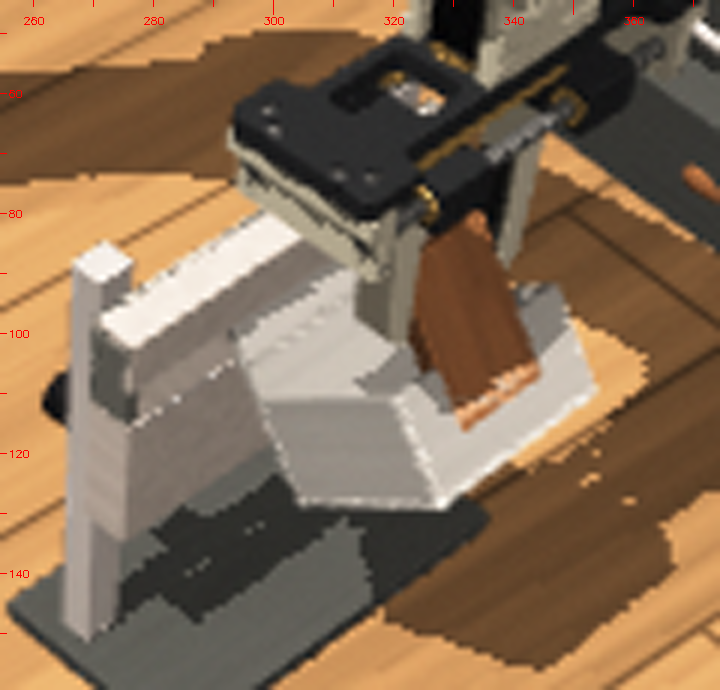

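View pics/l2.png

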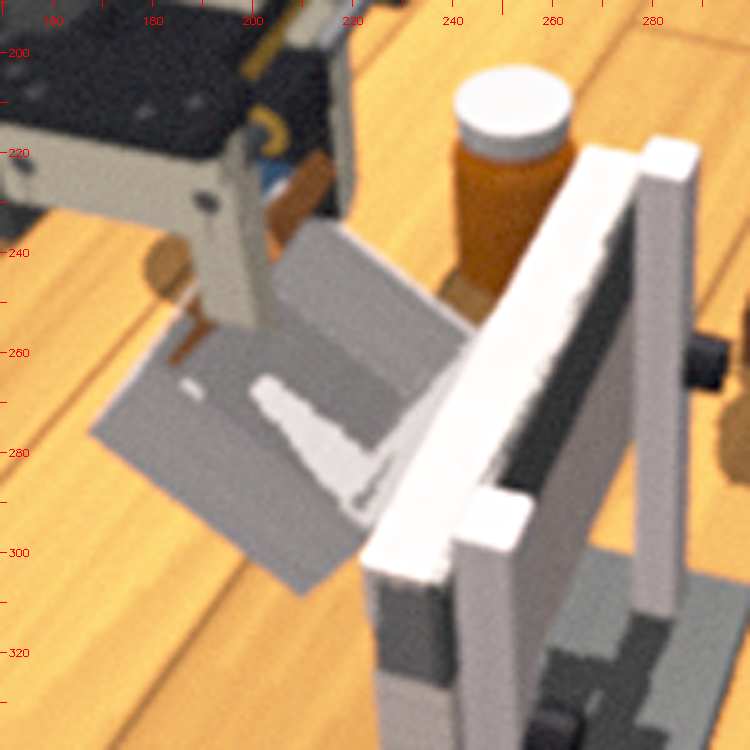

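jog_arm:
  motion:
    - [0.3,[0.1,-0.12,0],0]
    - [0.3,[0.1,-0.12,0],0]
    - [0.3,[0.1,-0.12,0],0]
    - [0.3,[0.1,-0.12,0],0]
    - [0.3,[0.1,-0.08,0],0]
    - [0.3,[0.1,-0.08,0],0]
    - [0.3,[0,0,0],0]
    - [0.3,[0,0,0],0]

```text
t: 16.9
position: [0.546, 0.2736, 0.236]
eef_rot: [-1.571, 0.0, -3.062]
ft_force: [0.4, -0.1, -3.3]
finger_gap: 0.0497
```

```bash
python3 -c "
from h import *
PP();s=status.read_state();print(s['ft_force'],s['torque'])
a=crop('scene',255,45,375,160,6,'m1.png')"
```

```text
P est X,y,Z [ 7.9  1.  10.4]
[ 0.36916143 -0.11444642 -3.31932184] [0.03009109 0.04608645 0.02196769]
```

View pics/m1.png

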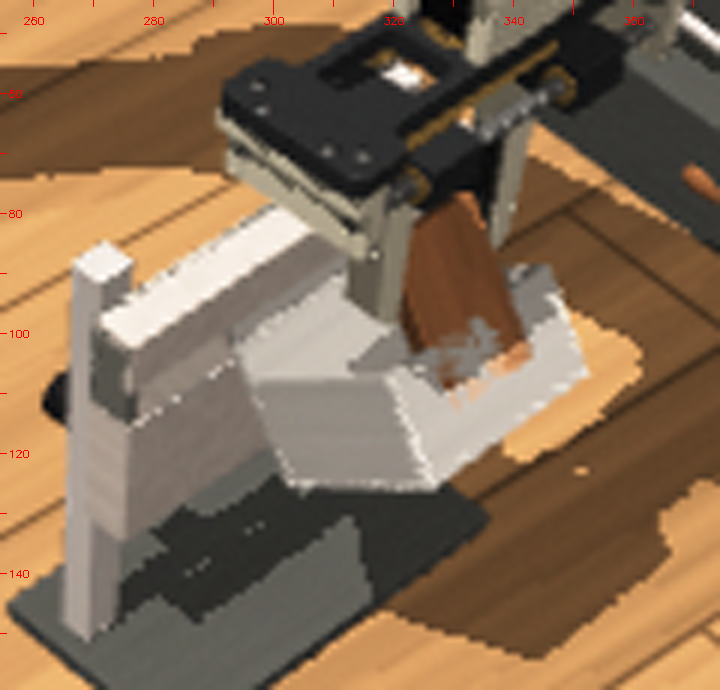

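Run:
```python
import numpy as np
w=[(37.8,7.9,10.4),(34,7.2,7),(30,6.5,5.2),(26,5.5,4.2),(22,4.5,3.5),(16,3.5,2.5),(10,2.5,1.5),(4,2,.5),(0,1.5,-1)]
pv=None
for t,x,z in w:
    r=np.radians(t);g=np.array([x+np.cos(r)*85.9-np.sin(r)*21.8,z+np.sin(r)*85.9+np.cos(r)*21.8])
    print(t,np.round(g,1),None if pv is None else np.round(g-pv,1)); pv=g
```

```text
37.8 [62.4 80.3] None
34 [66.2 73.1] [ 3.8 -7.2]
30 [70. 67.] [ 3.8 -6.1]
26 [73.1 61.4] [ 3.2 -5.6]
22 [76.  55.9] [ 2.8 -5.6]
16 [80.1 47.1] [ 4.1 -8.8]
10 [83.3 37.9] [ 3.2 -9.2]
4 [86.2 28.2] [ 2.9 -9.6]
0 [87.4 20.8] [ 1.2 -7.4]
```

jog_arm:
  motion:
    - [0.3,[0,0,0],0]
    - [0.3,[0,0,0],0]
    - [0.3,[-0.13,0.24,0],0]
    - [0.3,[-0.13,0.24,0],0]
    - [0.3,[-0.13,0.24,0],0]
    - [0.3,[-0.13,0.2,0],0]
    - [0.3,[-0.13,0.2,0],0]
    - [0.3,[-0.12,0.2,0],0]
    - [0.3,[0,0,0],0]
  force: 6

```text
t: 17.85
position: [0.554, 0.2743, 0.2227]
eef_rot: [-1.571, 0.001, -3.062]
ft_force: [0.0, 0.3, -3.2]
finger_gap: 0.05
```

```bash
python3 -c "
from h import *
PP();s=status.read_state();print(s['ft_force'],s['torque'])
a=crop('scene',255,45,375,160,6,'n1.png');s=crop('side',130,190,280,330,5,'n2.png')"
```

```text
P est X,y,Z [16.   1.1 -2.9]
[ 0.04915159  0.26979886 -3.17971954] [ 0.09141426 -0.121673   -0.00292972]
```

View pics/n1.png

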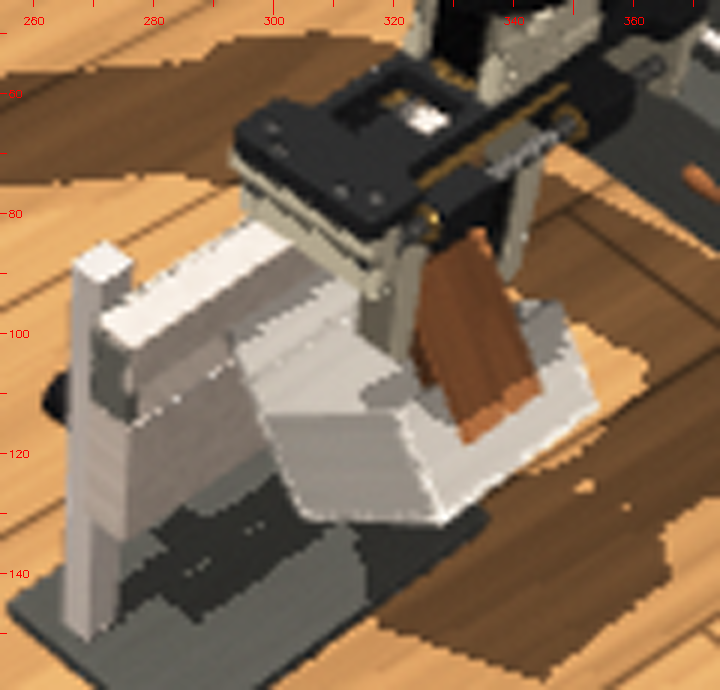

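View pics/n2.png

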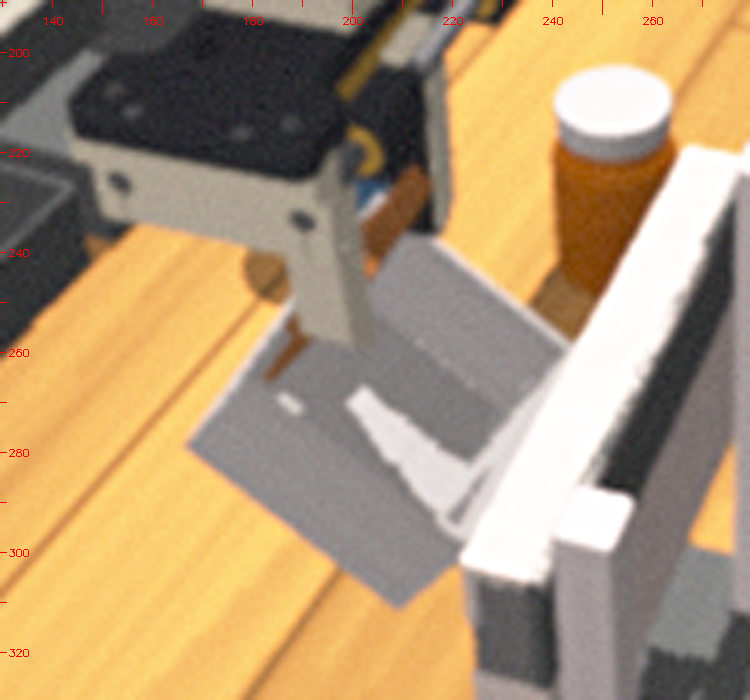

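Run:
```python
import numpy as np
w=[(37.8,-1.7),(34,-2.6),(30,-3.5),(26,-4.4),(22,-5.4),(16,-7),(10,-8.8),(5,-9.2),(0,-9.5),]
pv=None
for t,xc in w:
    r=np.radians(t);c,s=np.cos(r),np.sin(r);g=np.array([xc+c*96.9-s*21.8,96.9*s+21.8*c])
    print(t,np.round(g,1),None if pv is None else np.round(g-pv,1)); pv=g
r=np.radians(37.8);print("now inserted grip", 7+np.cos(r)*85.9-np.sin(r)*21.8,10.4+np.sin(r)*85.9+np.cos(r)*21.8)
```

```text
37.8 [61.5 76.6] None
34 [65.5 72.3] [ 4.  -4.4]
30 [69.5 67.3] [ 4.  -4.9]
26 [73.1 62.1] [ 3.6 -5.3]
22 [76.3 56.5] [ 3.1 -5.6]
16 [80.1 47.7] [ 3.9 -8.8]
10 [82.8 38.3] [ 2.7 -9.4]
5 [85.4 30.2] [ 2.6 -8.1]
0 [87.4 21.8] [ 2.  -8.4]
now inserted grip 61.51294179343693 80.27409517858072
```

jog_arm:
  motion:
    - [0.3,[0,0,0],0]
    - [0.3,[0,0,0],0]
    - [0.3,[0,-0.3,0],0]
    - [0.3,[0.05,-0.15,0],0]
    - [0.3,[0.1,-0.1,0],0]
    - [0.3,[0.1,-0.12,0],0]
    - [0.3,[0,0,0],0]
    - [0.3,[0,0,0],0]
  force: 30

```text
t: 18.75
position: [0.551, 0.2741, 0.2295]
eef_rot: [-1.571, -0.0, -3.062]
ft_force: [-0.5, -0.9, -3.8]
finger_gap: 0.0497
```

```bash
python3 -c "
from h import *
import pickle
PP()
a=crop('scene',285,85,365,140,9,'o1.png');s=crop('side',160,225,250,320,7,'o2.png')
pickle.dump((a,s),open('s4.pkl','wb'))"
```

```text
P est X,y,Z [13.   1.1  3.9]
```

View pics/o1.png

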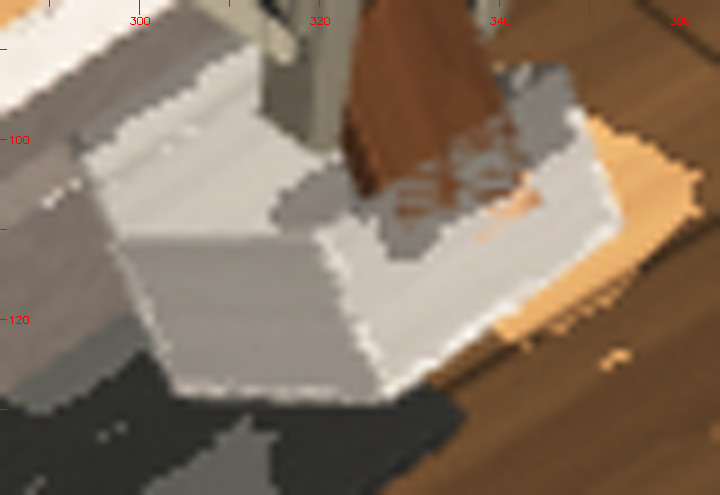

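View pics/o2.png

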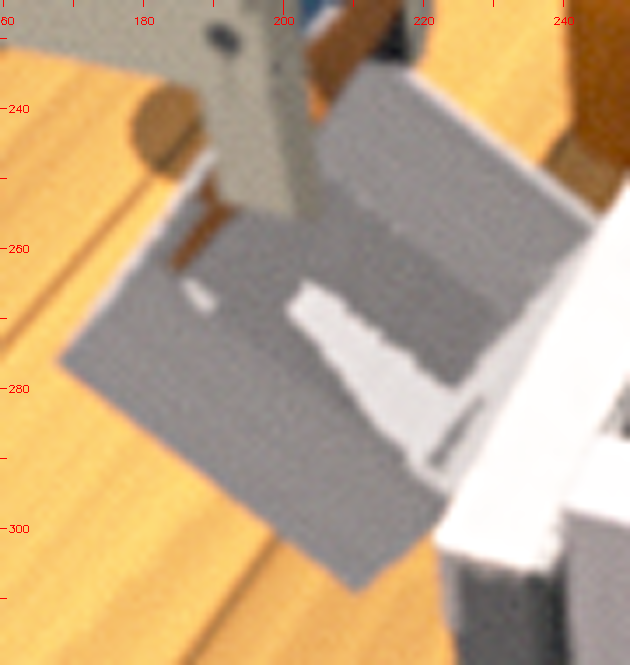

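Run:
```python
from fit2 import *
A,D=pickle.load(open("s4.pkl","rb"))
oD=[(D,(45,48,0),(168.1,275.5)),(D,(-45,48,0),(210.5,309.1))]
oA=[(A,(45,-48,0),(327.3,129.2)),(A,(45,48,0),(353.6,109.5)),(A,(-45,-48,0),(304.3,128.2)),(A,(45,-48,50),(319.8,110.6)),(A,(-45,-48,50),(297.6,111.2))]
st=status.read_state();y=-3.062+np.pi
p,W=fit2(oD+oA,st,y)
from h import PP
PP(p[0],p[1],np.degrees(p[2]))
```

```text
[40.34 82.48  0.65  0.52] deg 37.221899911011846
[[-1.3, 0.2], [-0.1, 0.0], [-0.1, -0.2], [-0.0, 0.1], [-0.6, 0.3], [-0.1, -0.2], [-1.3, -0.2]]
P est X,y,Z [13.2  1.   4.2]
```

Tilt still ~37°. Re-insert to X≈7, Z≈10.

jog_arm:
  motion:
    - [0.3,[0.1,-0.12,0],0]
    - [0.3,[0.1,-0.12,0],0]
    - [0.3,[0.1,-0.12,0],0]
    - [0.3,[0.1,-0.12,0],0]
    - [0.3,[0.1,-0.1,0],0]
    - [0.3,[0.1,-0.05,0],0]
    - [0.3,[0,0,0],0]
    - [0.3,[0,0,0],0]

```text
t: 19.65
position: [0.5452, 0.2736, 0.2358]
eef_rot: [-1.571, 0.0, -3.062]
ft_force: [0.3, 0.2, -3.4]
finger_gap: 0.0501
```

```bash
python3 -c "
from h import *
PP(40.5,82.2,37.5);s=status.read_state();print(s['ft_force'],s['torque'])"
```

```text
P est X,y,Z [ 7.3  1.  10.4]
[ 0.34163746  0.23743162 -3.40876416] [-0.01915839  0.01171648 -0.02404847]
```

Now lower straight down at lower grip force to touch the groove floor.

jog_arm:
  motion:
    - [0.3,[0,0,0],0]
    - [0.3,[0.05,0.1,0],0]
    - [0.3,[0,0.1,0],0]
    - [0.3,[0,0.1,0],0]
    - [0.3,[0,0.1,0],0]
    - [0.3,[0,0.1,0],0]
    - [0.3,[0,0.1,0],0]
    - [0.3,[0,0,0],0]
  force: 8

```text
t: 20.45
position: [0.5462, 0.2737, 0.2308]
eef_rot: [-1.572, 0.004, -3.063]
ft_force: [1.8, 0.3, 0.7]
finger_gap: 0.0499
```

```bash
python3 -c "
from h import *
PP(40.5,82.2,37.5);s=status.read_state();print(s['ft_force'],s['torque'])
a=crop('scene',285,85,365,140,9,'q1.png');s=crop('side',160,225,250,320,7,'q2.png')"
```

```text
P est X,y,Z [8.4 1.1 5.4]
[1.75526125 0.26493966 0.74419412] [-0.02207054 -0.53967008  0.04389261]
```

View pics/q1.png

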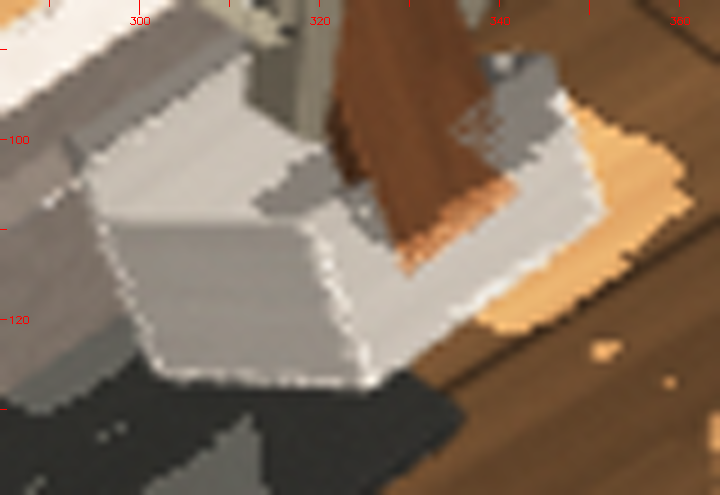

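jog_arm:
  motion:
    - [0.3,[0,0,0],0]
    - [0.3,[-0.1,0.1,0],0]
    - [0.3,[-0.1,0.1,0],0]
    - [0.3,[-0.1,0.12,0],0]
    - [0.3,[-0.1,0.12,0],0]
    - [0.3,[0,0,0],0]
  force: 5

```text
t: 21.15
position: [0.5484, 0.2738, 0.2248]
eef_rot: [-1.571, -0.001, -3.062]
ft_force: [1.5, -0.1, -0.7]
finger_gap: 0.0499
```

```bash
python3 -c "
from h import *
import pickle
PP(40.5,82.2,34);s=status.read_state();print(s['ft_force'],s['torque'])
a=crop('scene',285,85,365,140,9,'r1.png');s=crop('side',160,225,250,320,7,'r2.png')
pickle.dump((a,s),open('s5.pkl','wb'))"
```

```text
P est X,y,Z [6.4 1.  2.9]
[ 1.4607153  -0.14684928 -0.73965156] [ 0.06469775 -0.24811686 -0.01377708]
```

View pics/r1.png

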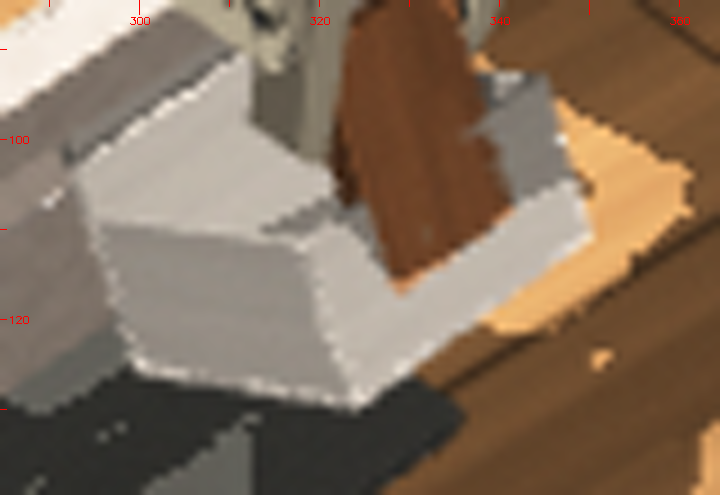

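View pics/r2.png

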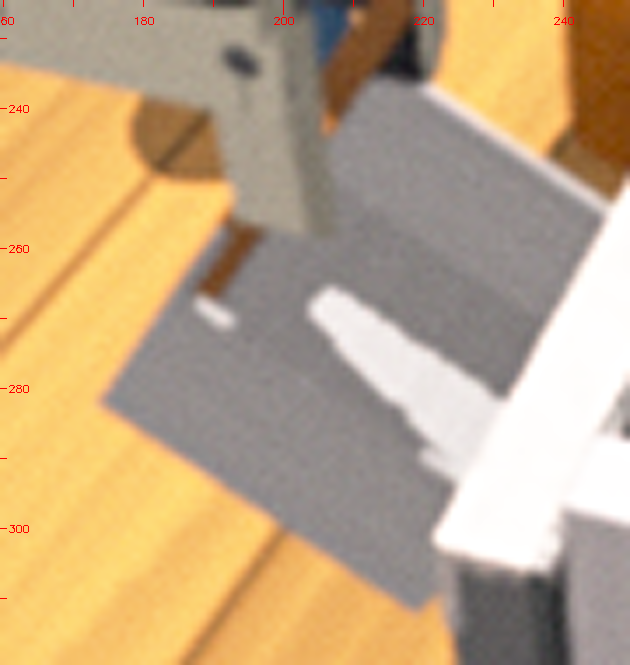

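Run:
```python
from fit2 import *
A,D=pickle.load(open("s5.pkl","rb"))
oD=[(D,(45,48,0),(174.1,281.9)),(D,(-45,48,0),(219.2,311.6))]
oA=[(A,(45,-48,0),(324.2,129.8)),(A,(45,48,0),(350.4,110.6)),(A,(-45,-48,0),(299.7,125.4)),(A,(45,-48,50),(318.1,112.1)),(A,(-45,-48,50),(295.3,109.2))]
st=status.read_state();y=-3.062+np.pi
p,W=fit2(oD+oA,st,y)
from h import PP
PP(p[0],p[1],np.degrees(p[2]))
```

```text
[38.25 83.75  0.52  0.44] deg 30.04526525345942
[[-1.4, -0.2], [-0.2, 0.4], [-0.3, 0.3], [-0.3, 0.2], [-0.3, 0.2], [0.1, -0.3], [-1.8, -0.8]]
P est X,y,Z [4.2 1.  6.9]
```

jog_arm:
  motion:
    - [0.3,[-0.1,0.05,0],0]
    - [0.3,[-0.13,0.15,0],0]
    - [0.3,[-0.13,0.2,0],0]
    - [0.3,[-0.12,0.2,0],0]
    - [0.3,[-0.12,0.2,0],0]
    - [0.3,[-0.12,0.2,0],0]
    - [0.3,[-0.12,0.2,0],0]
    - [0.3,[-0.12,0.2,0],0]
    - [0.3,[0,0,0],0]

```text
t: 22.15
position: [0.5587, 0.2746, 0.2113]
eef_rot: [-1.571, 0.001, -3.062]
ft_force: [1.2, 0.2, -1.4]
finger_gap: 0.0497
```

```bash
python3 -c "
from h import *
import pickle
PP(40.5,82.2,22);s=status.read_state();print(s['ft_force'],s['torque'])
a=crop('scene',285,85,365,145,9,'t1.png');s=crop('side',160,225,250,320,7,'t2.png')
pickle.dump((a,s),open('s5.pkl','wb'))"
```

```text
P est X,y,Z [4.3 1.  2.9]
[ 1.22666034  0.15546834 -1.43537947] [ 0.09259616 -0.15240121 -0.03110895]
```

View pics/t1.png

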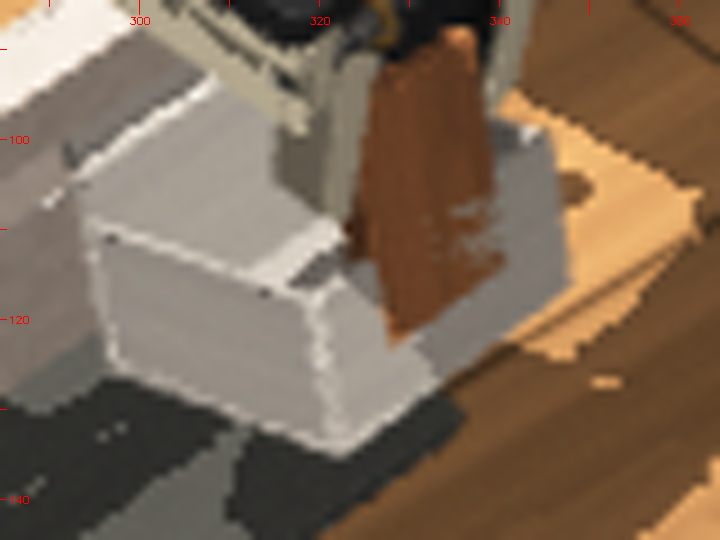

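View pics/t2.png

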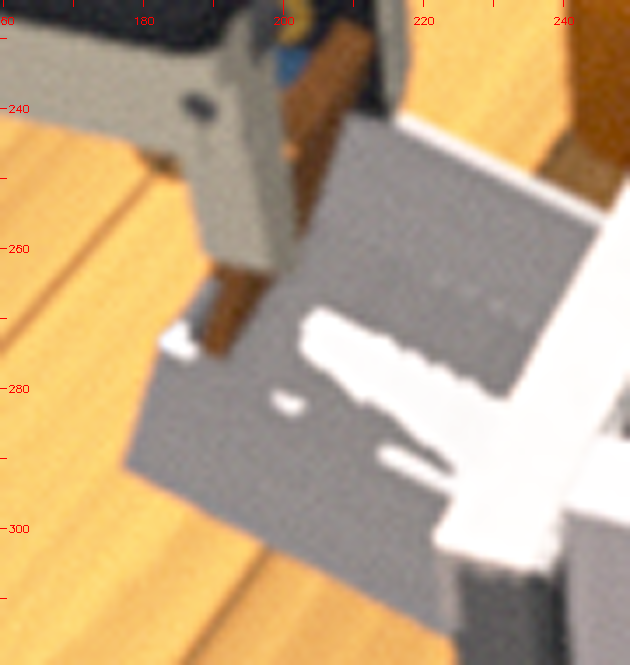

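jog_arm:
  motion:
    - [0.3,[-0.1,0.2,0],0]
    - [0.3,[-0.1,0.22,0],0]
    - [0.3,[-0.1,0.22,0],0]
    - [0.3,[-0.08,0.22,0],0]
    - [0.3,[-0.08,0.22,0],0]
    - [0.3,[-0.06,0.22,0],0]
    - [0.3,[-0.06,0.22,0],0]
    - [0.3,[0,0,0],0]

```text
t: 23.05
position: [0.5638, 0.2751, 0.1957]
eef_rot: [-1.571, -0.001, -3.062]
ft_force: [0.9, 0.3, -1.0]
finger_gap: 0.0497
```

```bash
python3 -c "
from h import *
import pickle
PP(40.5,82.2,8);s=status.read_state();print(s['ft_force'],s['torque'])
a=crop('scene',285,85,365,145,9,'u1.png');s=crop('side',160,225,250,330,7,'u2.png')
pickle.dump((a,s),open('s5.pkl','wb'))"
```

```text
P est X,y,Z [-1.3  1.1  6.1]
[ 0.86575501  0.25063095 -0.97831344] [ 0.07405827 -0.21634527 -0.04112318]
```

View pics/u1.png

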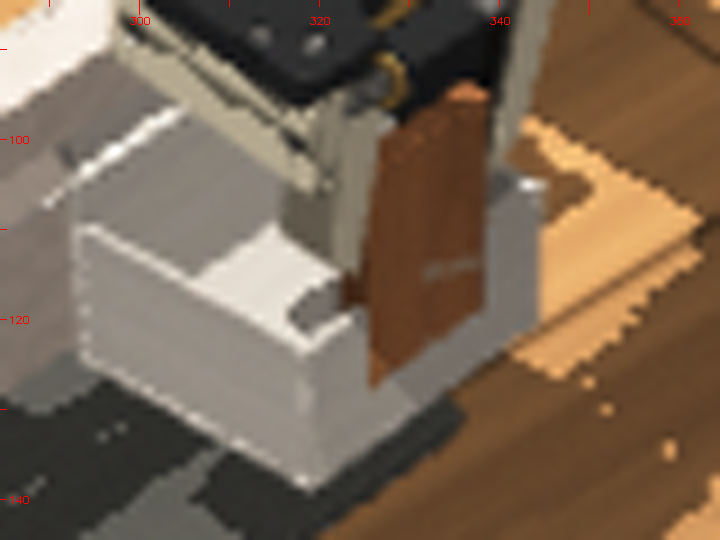

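View pics/u2.png

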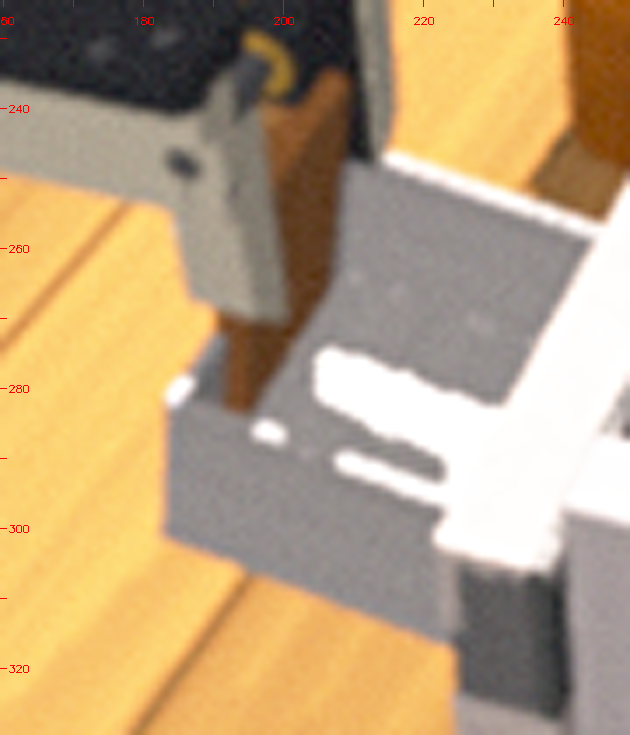

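Run:
```python
from fit2 import *
A,D=pickle.load(open("s5.pkl","rb"))
oD=[(D,(45,48,0),(183.1,300.9))]
oA=[(A,(45,-48,0),(318.9,138.9)),(A,(45,48,0),(344.5,121.2)),(A,(-45,-48,0),(293.6,124.5)),(A,(45,-48,50),(318.7,123.4)),(A,(-45,-48,50),(293.4,109.5))]
st=status.read_state();y=-3.062+np.pi
p,W=fit2(oD+oA,st,y)
from h import PP
PP(p[0],p[1],np.degrees(p[2]));PP(40.5,82.2,np.degrees(p[2]))
```

```text
[37.29 84.67  0.17  0.27] deg 9.704923217252304
[[-1.4, 0.2], [0.0, 0.4], [-0.1, -0.8], [-0.4, -0.0], [-0.1, 0.4], [-1.3, -0.4]]
P est X,y,Z [3.  1.  1.8]
P est X,y,Z [-0.6  1.   3.7]
```

jog_arm:
  motion:
    - [0.3,[-0.06,0.2,0],0]
    - [0.3,[-0.06,0.2,0],0]
    - [0.3,[-0.05,0.2,0],0]
    - [0.3,[-0.04,0.2,0],0]
    - [0.3,[-0.03,0.2,0],0]
    - [0.3,[-0.02,0.2,0],0]
    - [0.3,[0,0,0],0]
    - [0.3,[0,0,0],0]

```text
t: 23.95
position: [0.5664, 0.2752, 0.184]
eef_rot: [-1.571, -0.001, -3.062]
ft_force: [0.6, 0.1, -1.3]
finger_gap: 0.05
```

```bash
python3 -c "
from h import *
import pickle
s=status.read_state();print(s['ft_force'],s['torque'])
a=crop('scene',285,85,365,145,9,'v1.png');s=crop('side',160,225,250,330,7,'v2.png')
pickle.dump((a,s),open('s5.pkl','wb'))"
```

```text
[ 0.56000489  0.13275429 -1.27931616] [ 0.02662629 -0.08585618 -0.00700142]
```

View pics/v1.png

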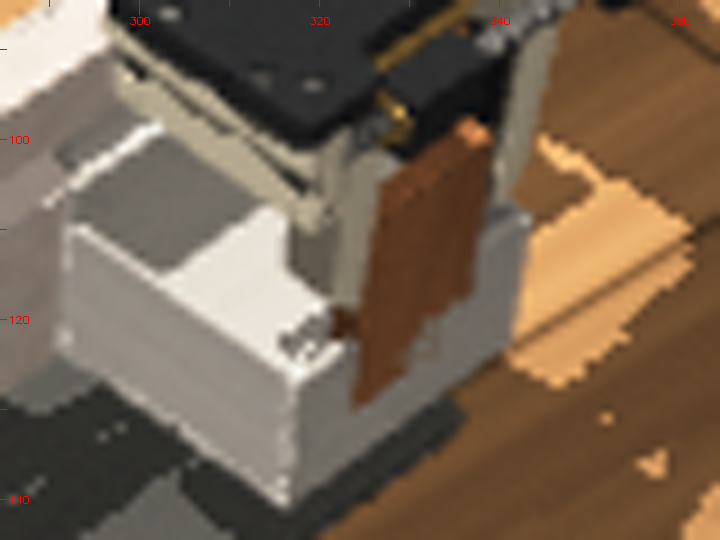

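View pics/v2.png

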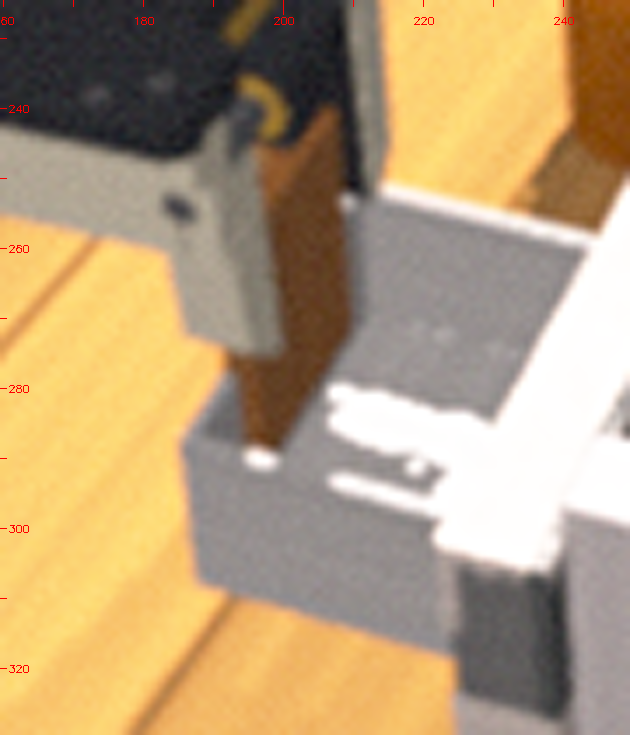

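Run:
```python
from fit2 import *
A,D=pickle.load(open("s5.pkl","rb"))
oD=[(D,(45,48,0),(188.1,307.8)),(D,(45,48,50),(186.2,287.8))]
oA=[(A,(45,-48,0),(316.4,140.4)),(A,(45,48,0),(341.5,123.4)),(A,(-45,-48,0),(291.7,123.4)),(A,(45,-48,50),(316.7,126.5)),(A,(-45,-48,50),(292.3,110.3))]
st=status.read_state();y=-3.062+np.pi
p,W=fit2(oD+oA,st,y)
from h import PP
PP(p[0],p[1],np.degrees(p[2]))
```

```text
[ 4.157e+01  8.465e+01  8.000e-02 -2.000e-01] deg 4.810145969216795
[[-1.1, 0.3], [-0.5, 0.1], [-0.4, 0.6], [-0.2, -1.1], [-1.1, 0.6], [0.2, -0.0], [-1.7, -0.8]]
P est X,y,Z [-1.4  1.1 -3.5]
```

jog_arm:
  motion:
    - [0.3,[-0.02,0.15,0],0]
    - [0.3,[-0.02,0.15,0],0]
    - [0.3,[0,0.15,0],0]
    - [0.3,[0,0,0],0]

```text
t: 24.45
position: [0.5673, 0.2753, 0.1796]
eef_rot: [-1.571, 0.0, -3.062]
ft_force: [0.5, 0.4, -0.9]
finger_gap: 0.0499
```

jog_arm:
  motion:
    - [0.3,[0,0.1,0],0]
    - [0.3,[0,0.1,0],0]
    - [0.3,[0,0,0],0]

```text
t: 24.75
position: [0.568, 0.275, 0.1783]
eef_rot: [-1.571, 0.002, -3.063]
ft_force: [2.0, -1.6, 0.6]
finger_gap: 0.0499
```

```bash
python3 -c "
from h import *
import pickle
s=status.read_state();print(s['ft_force'],s['torque'])
a=crop('scene',285,85,365,145,9,'w1.png');s=crop('side',160,225,250,330,7,'w2.png')
pickle.dump((a,s),open('s5.pkl','wb'))"
```

```text
[ 2.03376468 -1.57719656  0.59938993] [-0.12634756 -0.40888211 -0.04084097]
```

View pics/w1.png

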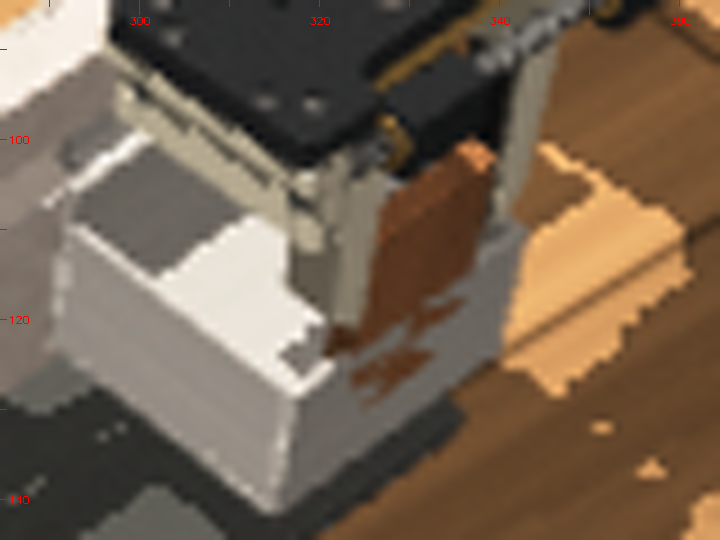

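View pics/w2.png

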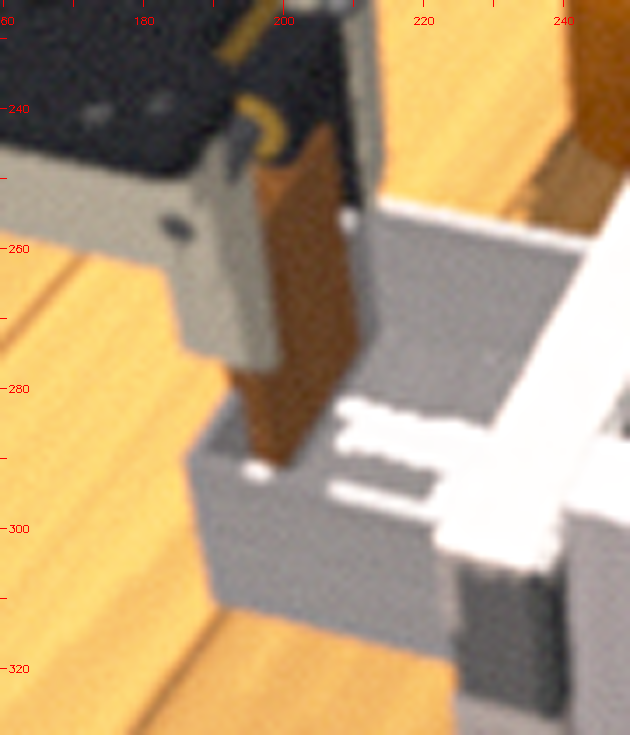

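jog_arm:
  motion:
    - [0.3,[0,-0.1,0],0]
    - [0.7,[0,0,0],0]
    - [0.7,[0,0,0],0]
    - [0.7,[0,0,0],0]
    - [0.7,[0,0,0],0]

```text
t: 25.35
position: [0.5664, 0.2756, 0.1785]
eef_rot: [-1.571, -0.001, -3.061]
ft_force: [0.2, -0.2, -0.3]
finger_gap: 0.0649
```

```bash
python3 -c "
from h import *
import pickle
s=status.read_state();print(s['ft_force'],s['torque'],s['finger_gap'])
a=crop('scene',285,65,365,145,9,'x1.png')"
```

```text
[ 0.1699931  -0.24507718 -0.26452524] [ 0.02647298  0.06474157 -0.0555157 ] 0.06493392290879509
```

View pics/x1.png

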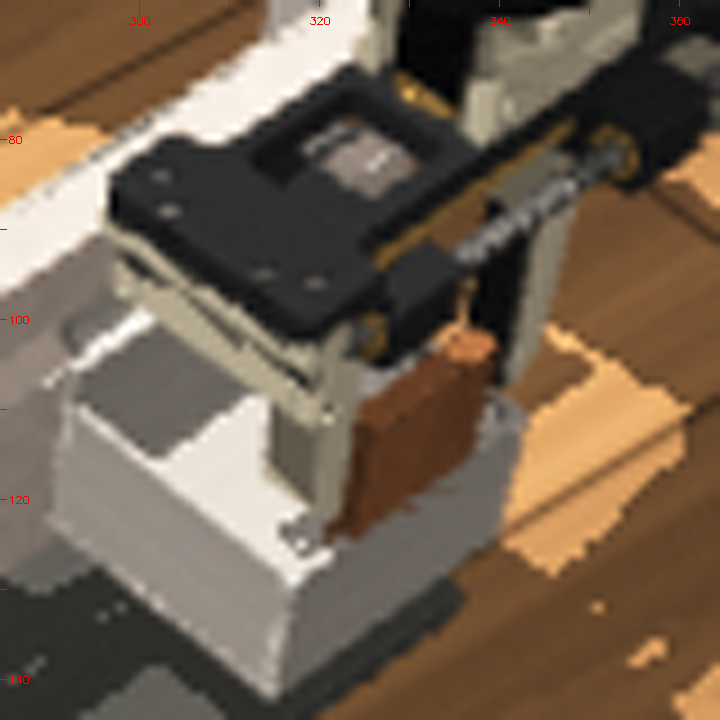

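Released, bin stays; rise clear straight up.

jog_arm:
  motion:
    - [0.7,[0,-0.5,0],0]
    - [0.7,[0,-1,0],0]
    - [0.7,[0,-2,0],0]
    - [0.7,[0,-2,0],0]
    - [0.7,[0,-2,0],0]
    - [0.7,[0,-3,0],0]
    - [0.7,[-1,-3,0],0]
    - [0.7,[-2,-2,0],0]
    - [0.7,[-2,0,0],0]
    - [0.7,[0,0,0],0]

```text
t: 26.4
position: [0.6189, 0.2785, 0.3344]
eef_rot: [-1.571, 0.003, -3.064]
ft_force: [-0.8, -0.5, -0.9]
finger_gap: 0.0648
```

```bash
python3 -c "
from h import *
import pickle
s=status.read_state();print(s['t'],s['position'],s['ft_force'])
a=crop('scene',240,45,370,155,6,'y1.png');cv2.imwrite('pics/y0.png',a['frame']);s=crop('side',160,225,280,345,6,'y2.png')
pickle.dump((a,s),open('s6.pkl','wb'))"
```

```text
26.4 [0.61887735 0.27853098 0.33443315] [-0.76403864 -0.48563041 -0.85881093]
```

View pics/y1.png

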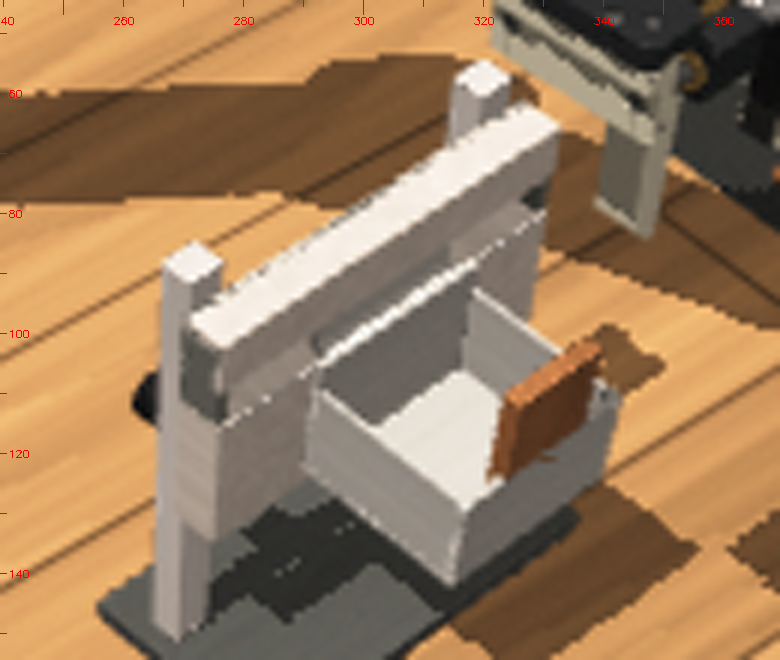

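View pics/y2.png

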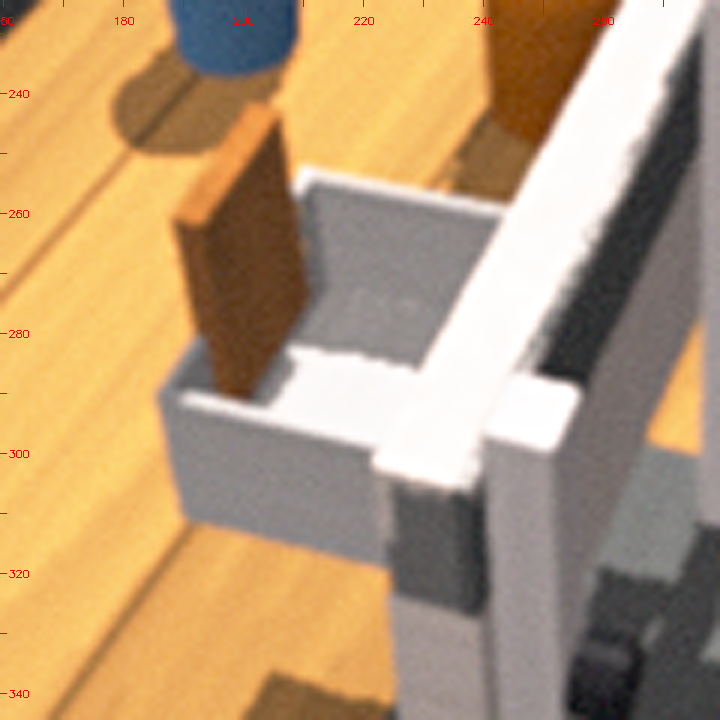

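View pics/y0.png

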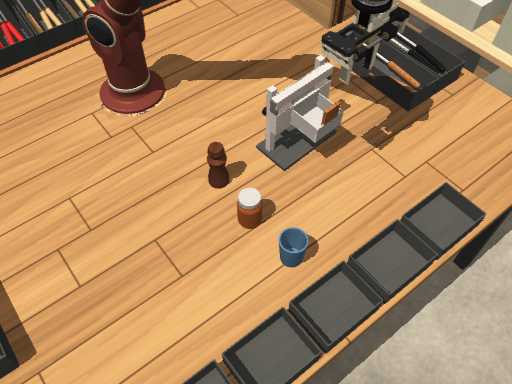

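Run:
```python
from h import *
import pickle
from scipy.optimize import least_squares
A,D=pickle.load(open("s6.pkl","rb"))
o=[(A,(45,-48,0),(315,141.7)),(A,(-45,-48,0),(290.3,122.5)),(A,(45,48,0),(340.3,123.7)),(A,(45,-48,50),(316.7,129)),(A,(-45,-48,50),(292.8,109.2)),(A,(45,25,94),(340,101.7)),(D,(45,48,0),(190.3,311.2)),(D,(45,25,94),(189.2,261.2)),(D,(45,48,50),(186.6,289.5))]
def W(p,P):
    # p: X,y,Z of bin_back in stand/groove frame mm, tilt, yaw
    r=Ro.from_euler("ZY",[.0786+p[4],-p[3]]).apply(np.array([P[0]+45,P[1],P[2]-60])/1000)
    b=Ro.from_euler("z",.0786).apply(np.array(p[:3])/1000)
    return r+b+[.4838,.2677,.1745]
f=lambda p:np.ravel([proj(s,W(p,P))[0]-uv for s,P,uv in o])
q=least_squares(f,[1.5,0,0,0,0],loss="soft_l1",x_scale=[1,1,1,.01,.01]);print(np.round(q.x[:3],1),"tilt,yaw deg",np.degrees(q.x[3:]).round(2));print(f(q.x).reshape(-1,2).round(1).tolist())
print("level model",f([1.5,q.x[1],0,0,0]).reshape(-1,2).round(1).tolist())
```

```text
[ 0.4  0.8 -1.2] tilt,yaw deg [-0.81  0.14]
[[-0.4, 0.3], [-0.8, 0.2], [-0.5, -0.4], [0.2, -0.4], [-2.0, -0.1], [-0.6, -0.2], [-0.6, -0.0], [-0.5, -0.3], [-0.9, 0.9]]
level model [[0.2, 0.1], [-0.3, 0.3], [0.1, -0.6], [0.5, -0.8], [-1.6, -0.2], [-0.3, -0.8], [-1.9, -1.4], [-1.1, -1.6], [-1.8, -0.5]]
```

Fitted to the images, the hung bin is level (−0.8°), square (0.1°), 0.8 mm from the middle, and seated on the groove floor to within measurement error. Handing in.

```bash
python3 -c "
from rig import manip,status
print(manip.finish_job()); print(status.read_state()['t'])"
```

```text
the job is handed in; nothing more can be done
None
the job is handed in; nothing more can be done
```

The bin is hanging on the rail near its middle, released, with the arm clear above it. I handed the job in at about 26.5 s. `finish_job` gave no verdict, and I could take no state reading after the hand-in.

**How it was done:**
- **Grip:** the jog tool can't tilt the gripper. So I pinched the wooden plate across its width, not its thickness as the task notes suggest, and let the bin swing about the pads.
- **Tipping:** it hung at about 30°. A light drag of its rear edge on the counter brought it to 38°.
- **Hanging:** I slid the lip up behind the slat with no contact felt. The groove floor measured about 174.5 mm up in the images, and the contact I felt there agreed. I then lowered the grip so the bin swung down on the groove floor.
- **One mistake:** on my first try at the swing the bin did not rotate and the lip slid partly out. I pushed it back in and lowered straight onto the floor first, which worked.

**Last checks:** I fitted the bin's position from the images.

| Check | Fitted value |
|---|---|
| Tilt | −0.8° |
| Yaw against the rail | 0.1° |
| Offset from the rail's middle | 0.8 mm |
| Back face in front of the rail | 0.4 mm |
| Height against the groove floor | 1.2 mm below, within the measurement error |

- **Image fit:** one corner disagreed with the fit by 2 pixels; the others were within about 1.
- **Forces:** the highest wrist reading I saw was about 8 N, at the counter. Against the display it was about 2 N.
- **Jar, cup and mill:** they appear at the same places in the pictures as at the start.

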